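# Gauge the brass sample bar

### The job

Take the brass bar out of the sloping bin and check it on the gap gauge: lower it level into the wide gap (green mark) until its full thickness is between the jaws, lift it out, then try it level on the narrow gap (red mark), which must stop it; press it down lightly there for a moment and do not force it. Then lay the bar gently flat on the cardboard pad, all of it on the pad, and let go, leaving the other two bars in their compartments and the brown bottle undisturbed.

Things in the scene. Friction and masses are not known exactly. Their poses are not given: they have to be found in the camera images.
- brass_bar_center (a point): Centre of the brass (gold-coloured) square bar, 140 x 22 x 22 mm, 0.3 kg, loose, rounded edges, a dark drilled hole near each end. x runs along the bar, z is square to its upper face. It starts in one of the three compartments of the bin (any of them), lying on the sloping floor with its length up the slope and its lower end at the front lip.
- brass_end_a (a point): Middle of the brass bar's end face at +70 mm along its x.
- brass_end_b (a point): Middle of the brass bar's end face at -70 mm along its x.
- alu_bar_center (a point): Centre of the silver-coloured aluminium bar, same size and axes, in another compartment of the bin; to be left there.
- black_bar_center (a point): Centre of the black plastic bar, same size and axes, in another compartment of the bin; to be left there.
- bin: Fixed blue bin, 232 mm wide (y), 170 mm up its slope. Origin on the bench under its middle. The floor rises 35 degrees towards its +x and is 80 mm above the bench at the middle. Three compartments, centred at y = -76, 0, +76 mm, 72 mm wide. Dividers, sides and lips are 4 mm thick, 23 mm above the floor; dividers and sides are cut down to the floor over the middle 84 mm of their length, for fingers.
- gauge: Fixed aluminium gap gauge. An upright plate 14 mm thick (x from -7 to +7 mm) and 124 mm wide (y), top edge 70 mm above the bench, with two gaps open at the top, 35 mm deep; the bar crosses the plate level, along the gauge's x, held beside the plate. Base 10 mm high, x from -22 to +42 mm, y to +-70 mm. Origin on the bench under the middle of the plate.
- gauge_go (a point): Mouth of the wide (go) gap, 26 mm wide, with 5 mm slanting lead-ins at its top and a green mark below it: middle of the gap, at the height of the plate's top edge, 30 mm to +y of the gauge's middle. Axes as the gauge's.
- gauge_nogo (a point): Mouth of the narrow (no-go) gap, 18 mm wide, with a red mark below it: middle of the gap, at the height of the plate's top edge, 30 mm to -y of the gauge's middle. Axes as the gauge's.
- pad_top (a point): Middle of the upper face of the cardboard pad, a fixed tan sheet 189 mm (x) by 175 mm (y), flat on the bench; things rest on it 4 mm above the bench (its curled edges reach 7 mm).
- gas_cock: Fixed white bench gas cock with two black valve heads, between the bin and the gauge: a solid obstacle about 0.1 m across and 160 mm high, standing in the straight way from bin to gauge; carry the bar over it. Origin on the bench under its middle.
- dye_bottle: Small brown dropper bottle, 27 mm across and 88 mm high, standing loose on the bench between the far sides of the bin and the gauge. Origin under its middle. A bystander.

How it is judged:
On the way, in this order (a step that is already met when the one before it is completed fails the run):
1. the brass bar is lifted out of the bin (height (world z) of brass_bar_center above 0.16 m), for 0.1 s.
2. the brass bar lies level in the wide gap, its full thickness (upper face) below the jaws' top edge (z of brass_bar_center in the frame of gauge_go below -0.011 m and y of brass_bar_center in the frame of gauge_go between -0.005 and 0.005 m and x of brass_bar_center in the frame of gauge_go between -0.062 and 0.062 m and angle between the x axis of brass_bar_center and the x axis of gauge, either way round below 0.17 rad), for 0.1 s.
3. the brass bar is pressed level (within about 10 degrees) on the mouth of the narrow gap, within 7 mm of its middle, with more than 1 N, and is stopped there (z of brass_bar_center in the frame of gauge_nogo between 0.003 and 0.019 m and y of brass_bar_center in the frame of gauge_nogo between -0.007 and 0.007 m and x of brass_bar_center in the frame of gauge_nogo between -0.062 and 0.062 m and angle between the x axis of brass_bar_center and the x axis of gauge, either way round below 0.17 rad and contact force between brass_bar and gauge above 1 N), for 0.1 s.
At the end, for the whole second after the job is handed in: The brass bar lies flat and still on the cardboard pad with both ends over the pad (centres of the end faces no more than 2 mm beyond its edges); the aluminium and black bars are within 25 mm of where they started in the bin, and the brown bottle is within 25 mm of where it stood (x of brass_end_a in the frame of pad_top between -0.096 and 0.096 m and y of brass_end_a in the frame of pad_top between -0.089 and 0.089 m and x of brass_end_b in the frame of pad_top between -0.096 and 0.096 m and y of brass_end_b in the frame of pad_top between -0.089 and 0.089 m and z of brass_bar_center in the frame of pad_top between 0.007 and 0.015 m and linear speed of brass_bar below 0.02 m/s and distance of each of alu_bar_center, black_bar_center, dye_bottle from where it was at the start of the episode below 0.025 m); the robot touches nothing.
It fails at once if the brass bar is forced against the gauge (over 40 N) (contact force between brass_bar and gauge above 40 N).
It fails at once if the brass bar is dropped or thrown (faster than 0.7 m/s with no finger on it) (linear speed of brass_bar above 0.7 m/s and contact force between brass_bar and the fingers below 0.1 N).
It fails at once if another bar or the brown bottle is disturbed (moved over 25 mm) (distance of any of alu_bar_center, black_bar_center, dye_bottle from where it was at the start of the episode above 0.025 m).
It also fails if it takes over 59 s, if anything falls off the work surface, if the arm or the gripper's body presses on something with over 40 N, if the wrist force passes 120 N, or if a joint passes its speed limit or range.

### The arm

A 6-joint arm with a two-finger parallel gripper is mounted at the origin on the work surface; the furniture and walls round the work are solid. World frame = base frame: x ahead of the robot, y to its left, z up, the work surface at z = 0. Lengths are in m, angles in rad, forces in N, time in s.
With the tool pointing down it reaches from about 0.35 to 0.775 m from the base axis. Payload 5.5 kg.
Tool frame: the origin (TCP) lies on the centre line of the jaws, within the pads' length; the fingertips stand 22 mm ahead of it and the grasp point (between the pads) lies 3 mm ahead of it (arm.tip_extent is the distance from the TCP to the fingertips, in m); z points along the fingers, y is the direction in which the jaws open and shut (so a half turn about z gives the same grasp; the last joint's range is limited). The gripper opens to 85 mm and grips with 20 to 120 N. Pads are 22 mm wide; open, the fingers measure 114 mm over their backs; the gripper's body (76 mm by 85 mm) begins 54 mm behind the grasp point. The pads swing forward as they close: fully open they stand 13 mm farther back than shut.
Start: joints at [1.198, 0.313, 0.046, 1.304, 0, 1.431], TCP at [0.133, 0.56, 0.253] pointing down, gripper open.
Joint ranges: [-2.76, 2.76], [-0.86, 1.69], [-1.03, 1.26], [-2.2, 2.34], [-1.47, 1.5], [-3.14, 3.14]. Speed limits (rad/s): [2.57, 2.57, 3.14, 3.14, 3.14, 3.14].

### API

Orientations are given as a unit quaternion [w, x, y, z].
In Python, from station import arm, read_camera, calibration gives the robot as it stands. The module is installed in compiled form; this text tells all that it offers.
- The arm moves only by the shell command python3 -m handwheel 'ROWS' [FORCE]. ROWS is JSON, a list of rows, each a list of 7 numbers: the shift along the world's x, y, z in units of 0.04 m (1.0 is 0.04 m), then the turn, a rotation vector about the world's x, y, z in units of 0.1 rad (1.0 is 0.1 rad), then the closure, from -1 (fully open) to 1 (shut), so that 0 is half open. A call has 1 to 5 rows; each row shifts and turns the commanded pose from where the row before left it; what a row does not reach is not made up. A row lasts 1/12 s, in which the tool goes at most 41.7 mm and 7.16 degrees, less where a joint would pass 70% of its speed; a pose out of reach is approached as far as the arm can. A call with a number of a shift or a turn outside -1 to 1 is refused whole. A call with a gripper value outside its range is refused whole. The fingers move at their own pace and stop on an object; FORCE is the grip in N (left out, the last holds). Time passes only in rows, so rows that do not move let the fingers close. It gives the time, the measured TCP pose, the force and the opening at its end, in the units of the state.
- arm.state(): the state, without advancing time (a new reading comes with each control period).
- read_camera(name): name is "scene" or "side" or "wrist"; returns (picture, depth): 480x640x3 uint8, red, green, blue; 480x640 float32, m along the optical axis (not along the pixel's ray), 0 where there is no reading.
- calibration(name): a dict with "fx", "fy", "cx", "cy" (pixels), "k1" (the pictures are not rectified: a ray, as slopes to the right and down, at radius r is drawn at 1 + k1 r^2 times it, then the intrinsics apply), "xyz" and "attitude" of the camera in the world; the wrist camera has in their place "hand_eye" (4x4, takes a point from camera to tool coordinates, whose origin is the TCP and whose axes are the flange's). Camera axes: x right, y down, z forward; pixel columns grow to the right and rows downward; lengths in m; the calibration is good to about 2 mm. A picture is of the moment at which its call begins: read the wrist's pose just before it. calibration takes no time and is no camera call.
- arm.hand_in(): hands the job in, once; it reports no verdict.
The state is a dict: "time": time; "joints": joint angles; "qd": joint speeds; "joint_torque": joint torques, N m; "ee_pos": TCP position; "ee_rot": TCP orientation; "wrist_force": force on the tool from outside, world axes, zero at the start; "moment": the same for the moment, N m; "gripper_width": opening from 0.0 (shut) to 1.0 (fully open).
Only numpy, scipy, OpenCV 4.12 (cv2) and the standard library are available. Lean on these libraries where they do the work, as an engineer would, in place of code of your own. Each camera call takes 0.05 s, during which the arm holds its last target.

## Working session

There is one attempt and no reset: what is moved stays moved. The work goes in short steps, Python scripts to look and compute and a shell command to move; the robot and the scene stay as the last step left them, time stands still between calls to the robot, and variables do not carry over. Pictures are saved under pics/ and viewed, and the job is handed in when it is done.

```bash
mkdir -p pics; ls
python3 - <<'E'
from station import arm, read_camera, calibration
import cv2
s=arm.state();print(s)
for n in("scene","side","wrist"):
    print(n,calibration(n))
    p,d=read_camera(n); cv2.imwrite(f"pics/{n}0.png",p[:,:,::-1])
    import numpy as np; np.save(f"pics/{n}0.npy",d); 
print(arm.state()['time'])
E
```

```text
pics
{'time': 0.0, 'joints': array([ 1.19845627e+00,  3.13997585e-01,  4.49403021e-02,  1.30360948e+00,
       -1.12305807e-05,  1.43121273e+00]), 'qd': array([-9.34313739e-04, -6.03566720e-04,  5.09881810e-04, -1.40870595e-03,
       -5.31889329e-05,  4.75458734e-04]), 'joint_torque': array([-2.97248862e-04, -4.80629718e+01,  2.98533797e+01,  1.93732849e-02,
       -2.28031176e-04, -9.92490271e-06]), 'ee_pos': array([0.13245164, 0.55902942, 0.25239464]), 'ee_rot': array([-2.31342610e-04,  1.16115648e-01,  9.93235260e-01, -9.06171168e-04]), 'wrist_force': array([ 0.40404253, -0.30657461,  0.41561965]), 'moment': array([-0.01675891, -0.02657986,  0.01512229]), 'gripper_width': 1.0026721486836834}
scene {'fx': 573.4341319525233, 'fy': 573.4341319525233, 'cx': 325.6905705911111, 'cy': 238.84020792377305, 'k1': -0.16670151685046422, 'xyz': array([-0.10079472, -1.14568964,  1.11039182]), 'attitude': array([-0.40917035,  0.87264173, -0.24241487,  0.11095522])}
side {'fx': 456.65135309724513, 'fy': 456.65135309724513, 'cx': 312.2359090930317, 'cy': 236.9147954462775, 'k1': 0.008339605382677624, 'xyz': array([ 0.56659217, -1.14383626,  0.47605144]), 'attitude': array([-0.57761905,  0.81569019,  0.03014398, -0.00985377])}
wrist {'fx': 398.1790162932731, 'fy': 398.1790162932731, 'cx': 321.1670761986285, 'cy': 245.5612281432469, 'k1': 0.025487133451328765, 'hand_eye': array([[ 1.01255528e-03, -9.61463005e-01, -2.74932472e-01,
         6.94583442e-02],
       [ 9.99999485e-01,  9.54316987e-04,  3.45591321e-04,
        -3.92250525e-04],
       [-6.99005420e-05, -2.74932680e-01,  9.61463476e-01,
        -1.20977930e-01],
       [ 0.00000000e+00,  0.00000000e+00,  0.00000000e+00,
         1.00000000e+00]])}
0.15
```

View pics/scene0.png

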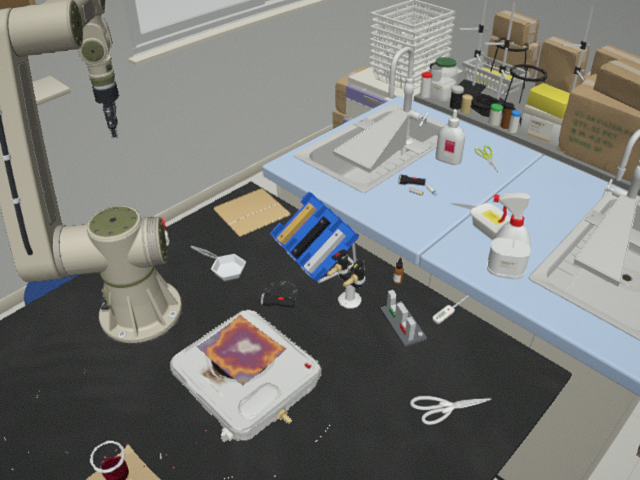

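View pics/side0.png

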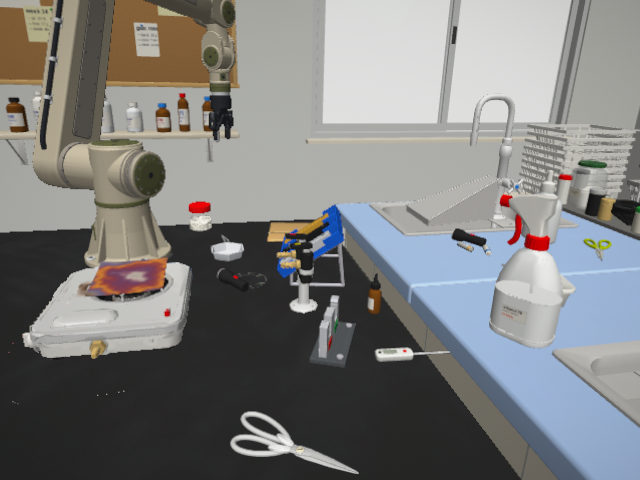

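View pics/wrist0.png

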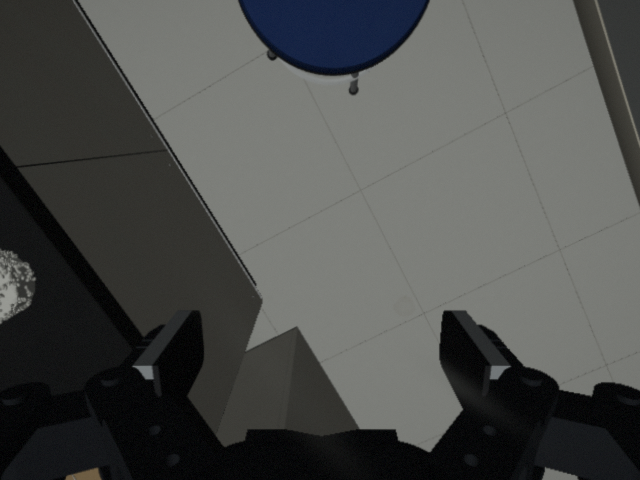

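The brass bar is in the bin compartment nearest the pad (scene px ~297,224). The gauge is at (402,318), the gas cock at (348,285), the bottle at (399,270) and the pad at (252,210). Next I'll write helpers and zoom in.

```bash
cat > h.py <<'E'
import numpy as np, cv2
from scipy.spatial.transform import Rotation as R
from station import arm, read_camera, calibration
def rot(q): return R.from_quat([q[1],q[2],q[3],q[0]])
def campose(n,s=None):
    c=calibration(n)
    if n!="wrist": return rot(c["attitude"]).as_matrix(), np.array(c["xyz"])
    H=c["hand_eye"]; M=rot(s["ee_rot"]).as_matrix()
    return M@H[:3,:3], M@H[:3,3]+s["ee_pos"]
def rays(n,uv):
    c=calibration(n); uv=np.asarray(uv,float).reshape(-1,1,2)
    K=np.array([[c["fx"],0,c["cx"]],[0,c["fy"],c["cy"]],[0,0,1]])
    x=cv2.undistortPoints(uv,K,np.array([c["k1"],0,0,0,0.]),).reshape(-1,2)
    return np.c_[x,np.ones(len(x))]
def plane(n,uv,z,s=None):
    M,t=campose(n,s); r=rays(n,uv)@M.T
    return t+r*((z-t[2])/r[:,2])[:,None]
def cloud(n,d,s=None):
    M,t=campose(n,s); v,u=np.mgrid[0:480,0:640]
    r=rays(n,np.c_[u.ravel(),v.ravel()])*d.ravel()[:,None]
    return (r@M.T+t).reshape(480,640,3)
def shot(n,tag):
    s=arm.state(); p,d=read_camera(n)
    np.savez(f"pics/{tag}.npz",p=p,d=d,q=s["ee_rot"],e=s["ee_pos"])
    cv2.imwrite(f"pics/{tag}.png",p[:,:,::-1]); return s,p,d
def load(tag):
    z=np.load(f"pics/{tag}.npz"); return dict(ee_rot=z["q"],ee_pos=z["e"]),z["p"],z["d"]
E
python3 - <<'E'
from h import *
for n,b in(("scene",(190,160,450,360)),("side",(180,190,460,380))):
    p=cv2.imread(f"pics/{n}0.png");d=np.load(f"pics/{n}0.npy")
    np.savez(f"pics/{n}0.npz",p=p[:,:,::-1],d=d,q=0,e=0)
    C=cloud(n,d); x0,y0,x1,y1=b
    cv2.imwrite(f"pics/{n}0z.png",cv2.resize(p[y0:y1,x0:x1],None,fx=2.8,fy=2.8,interpolation=cv2.INTER_CUBIC))
    hsv=cv2.cvtColor(p,cv2.COLOR_BGR2HSV)
    blue=((hsv[...,0]>105)&(hsv[...,0]<120)&(hsv[...,1]>180)&(d>0))
    blue[:y0]=0;blue[y1:]=0;blue[:,:x0]=0;blue[:,x1:]=0
    P=C[blue];print(n,'bin',blue.sum(),P.min(0),P.max(0),P.mean(0))
    g=C[300:,:]; bench=(np.abs(C[...,2])<.01); print('bench z',np.median(C[...,2][bench]))
E
```

```text
scene bin 1992 [ 0.42362804 -0.24082213 -0.00436665] [0.62210211 0.06630772 0.15576596] [ 0.51268278 -0.06533783  0.08850543]
bench z 6.61001031897479e-05
side bin 842 [ 0.40724194 -0.28771143  0.00071583] [0.58152962 0.13305904 0.15919281] [ 0.53000489 -0.10105712  0.10860469]
bench z 0.0009579062916594827
```

```bash
ls pics
```

```text
scene0.npy
scene0.npz
scene0.png
scene0z.png
side0.npy
side0.npz
side0.png
side0z.png
wrist0.npy
wrist0.png
```

View pics/scene0z.png

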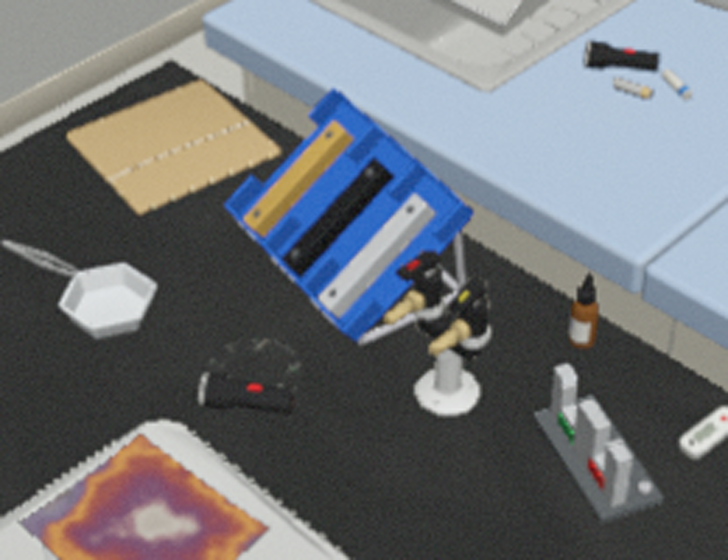

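View pics/side0z.png

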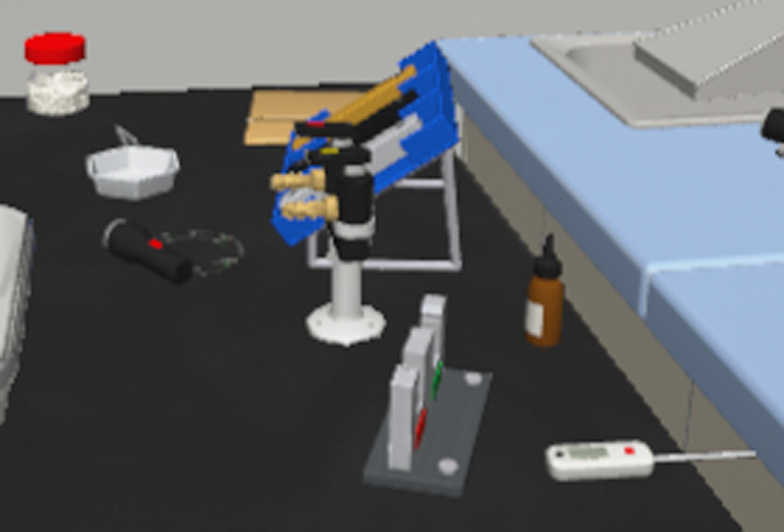

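The zooms show brass in the left (+y) compartment, black in the middle and aluminium nearest the gas cock. On the gauge, green is on the bin side and red on the near side. Next I'll get metric positions.

Run:
```python
from h import *
np.set_printoptions(precision=4,suppress=True)
def axis(P):
    c=P.mean(0);w,V=np.linalg.eigh(np.cov((P-c).T));return V,w
for n,bb in(("scene",dict(bin=(268,190,360,285),gauge=(376,285,430,348),cock=(330,245,372,312),bot=(388,255,408,288),pad=(205,180,295,240))),
            ("side",dict(bin=(270,200,350,280),gauge=(305,290,362,370),cock=(285,230,320,315),bot=(363,270,386,320),pad=(262,218,330,245)))):
    s,p,d=load(n+"0"); C=cloud(n,d); hsv=cv2.cvtColor(p,cv2.COLOR_RGB2HSV); H,S,V=cv2.split(hsv)
    def sel(k,m):
        x0,y0,x1,y1=bb[k]; z=np.zeros_like(m); z[y0:y1,x0:x1]=1; return m&z&(d>0)
    br=sel("bin",(H>12)&(H<30)&(S>80)&(V>90))
    k,l,st,ce=cv2.connectedComponentsWithStats(br.astype(np.uint8)); i=1+st[1:,4].argmax(); m=cv2.erode((l==i).astype(np.uint8),np.ones((3,3)))>0
    P=C[m];ax,w=axis(P);print(n,"brass px",st[i],"mean",P.mean(0),"axes",ax[:,2],ax[:,0],"lo",P[P[:,2].argmin()],"hi",P[P[:,2].argmax()])
    al=sel("bin",(S<40)&(V>140));k,l,st,ce=cv2.connectedComponentsWithStats(al.astype(np.uint8)); i=1+st[1:,4].argmax();P=C[l==i];print(" alu",P.mean(0),st[i])
    b=sel("bin",(H>105)&(H<120)&(S>180)); P=C[b]
    bt=sel("bot",(H<20)&(S>120)&(V>40)&(V<200)); P=C[bt];print(" bottle",np.median(P,0),len(P))
    pd=sel("pad",(H>10)&(H<25)&(S>60)); k,l,st,ce=cv2.connectedComponentsWithStats(pd.astype(np.uint8)); i=1+st[1:,4].argmax()
    cn=max(cv2.findContours((l==i).astype(np.uint8),0,1)[0],key=cv2.contourArea)
    Q=plane(n,cn[:,0],0.004)[:,:2]; r=cv2.minAreaRect(Q.astype(np.float32)*1000);print(" pad",r,cv2.boxPoints(r).tolist())
    x0,y0,x1,y1=bb["gauge"];G=C[y0:y1,x0:x1].reshape(-1,3);T=G[(G[:,2]>.062)&(G[:,2]<.08)];print(" gaugetop",len(T),T.min(0),T.max(0),T.mean(0)); 
    Bs=G[(G[:,2]>.006)&(G[:,2]<.016)];print(" base",len(Bs),cv2.minAreaRect((Bs[:,:2]*1000).astype(np.float32)))
    x0,y0,x1,y1=bb["cock"];G=C[y0:y1,x0:x1].reshape(-1,3);T=G[(G[:,1]<-.1)&(G[:,2]>.03)&(G[:,2]<.2)];print(" cock",T.min(0),T.max(0),T.mean(0))
```

```text
scene brass px [278 204  37  40 408] mean [0.4874 0.0099 0.09  ] axes [-0.8176 -0.0378 -0.5745] [-0.1284 -0.9607  0.246 ] lo [0.439  0.0047 0.0484] hi [0.534  0.0103 0.1335]
 alu [ 0.4939 -0.1334  0.0882] [304 230  41  43 510]
 bottle [ 0.6496 -0.2721  0.0429] 81
 pad ((443.67108154296875, 241.03875732421875), (194.484619140625, 189.57095336914062), 4.483105659484863) [[339.3173828125, 327.93328857421875], [354.13519287109375, 138.94232177734375], [548.0247802734375, 154.14422607421875], [533.2069702148438, 343.13519287109375]]
 gaugetop 187 [ 0.5444 -0.4599  0.062 ] [ 0.5796 -0.333   0.0753] [ 0.5597 -0.4032  0.0683]
 base 497 ((585.580078125, -379.02667236328125), (204.46426391601562, 120.0019760131836), 52.684906005859375)
 cock [ 0.4467 -0.3034  0.0305] [ 0.5873 -0.1303  0.1628] [ 0.4987 -0.2402  0.1097]
side brass px [270 214  58  28 667] mean [0.4244 0.1794 0.0329] axes [-0.3474  0.8849 -0.3102] [-0.3526  0.1832  0.9176] lo [0.3707 0.1559 0.0021] hi [0.5394 0.0108 0.131 ]
 alu [ 0.3573  1.3914 -0.2469] [ 270  200   80   20 1165]
 bottle [ 0.6556 -0.2724  0.036 ] 230
 pad ((440.6714172363281, 269.19561767578125), (187.58213806152344, 242.23635864257812), 5.028792858123779) [[336.62457275390625, 381.626220703125], [357.858154296875, 140.32225036621094], [544.71826171875, 156.7650146484375], [523.4846801757812, 398.0689697265625]]
 gaugetop 288 [ 0.5457 -0.4595  0.062 ] [ 0.5761 -0.3352  0.0741] [ 0.5597 -0.4089  0.0693]
 base 1120 ((565.3640747070312, -351.8197021484375), (97.3150863647461, 244.91790771484375), 7.028664588928223)
 cock [ 0.4467 -0.3044  0.0302] [ 0.5304 -0.1175  0.1618] [ 0.4968 -0.2483  0.1084]
```

```bash
R='[0.45,-0.8,0.13,0,0,0.19,-1]'
python3 -m handwheel '[[0.45,-0.8,0.13,0,0,0.19,-1],[0.45,-0.8,0.13,0,0,0.19,-1],[0.45,-0.8,0.13,0,0,0.19,-1],[0.45,-0.8,0.13,0,0,0.19,-1],[0.45,-0.8,0.13,0,0,0.19,-1]]' 60
python3 -m handwheel '[[0.45,-0.8,0.13,0,0,0.19,-1],[0.45,-0.8,0.13,0,0,0.19,-1],[0.45,-0.8,0.13,0,0,0.19,-1],[0.45,-0.8,0.13,0,0,0.19,-1],[0.45,-0.8,0.13,0,0,0.19,-1]]'
python3 -m handwheel '[[0.45,-0.8,0.13,0,0,0.19,-1],[0.45,-0.8,0.13,0,0,0.19,-1],[0.45,-0.8,0.13,0,0,0.19,-1],[0.45,-0.8,0.13,0,0,0.19,-1],[0.45,-0.8,0.13,0,0,0.19,-1]]'
python3 -m handwheel '[[0,0,0,0,0,0,-1],[0,0,0,0,0,0,-1]]'
python3 -c "
from h import *
shot('wrist','w1');print(arm.tip_extent)"
```

```text
time: 0.57
ee_pos: [0.2229, 0.3979, 0.2792]
ee_rot: [-0.0, 0.068, 0.998, -0.0]
wrist_force: [1.3, 0.1, 0.8]
gripper_width: 1.0
time: 0.98
ee_pos: [0.3129, 0.2379, 0.3055]
ee_rot: [0.0, 0.021, 1.0, 0.0]
wrist_force: [0.9, 0.3, -0.7]
gripper_width: 0.999
time: 1.4
ee_pos: [0.403, 0.0777, 0.3316]
ee_rot: [0.0, -0.026, 1.0, 0.0]
wrist_force: [0.7, 0.7, 0.2]
gripper_width: 0.997
time: 1.57
ee_pos: [0.4034, 0.0779, 0.3311]
ee_rot: [-0.0, -0.024, 1.0, 0.0]
wrist_force: [-0.8, 0.2, 0.4]
gripper_width: 0.993
0.022
```

View pics/w1.png

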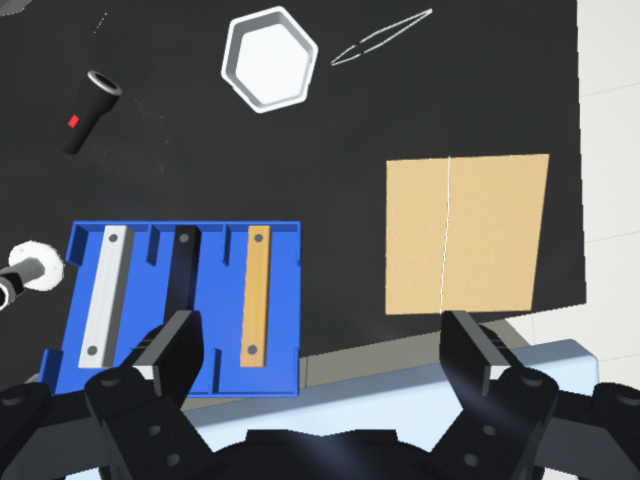

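The wrist view shows the brass bar with holes at (258,238) and (252,350), and the pad with corners at (387,160), (548,154), (530,310) and (387,314). Now I'll measure from depth and rays.

Run:
```python
from h import *
np.set_printoptions(precision=4,suppress=True)
s,p,d=load("w1"); C=cloud("wrist",d,s); H,S,V=cv2.split(cv2.cvtColor(p,cv2.COLOR_RGB2HSV))
def big(m,e=0):
    k,l,st,ce=cv2.connectedComponentsWithStats(m.astype(np.uint8)); i=1+st[1:,4].argmax(); m=(l==i).astype(np.uint8)
    return (cv2.erode(m,np.ones((e,e)))if e else m)>0
br=(H>12)&(H<30)&(S>80)&(V>90)&(d>0)
b=br.copy(); b[:,300:]=0; b[:200]=0;b[380:]=0; b[:,:230]=0; m=big(b,5); P=C[m]
# fit plane to upper face (discard side face by robust)
for _ in range(4):
    c=P.mean(0);u,sv,vt=np.linalg.svd(P-c,full_matrices=False);n=vt[2]*np.sign(vt[2][2]);r=(P-c)@n;P=P[np.abs(r)<max(.0012,1.5*r.std())]
print("top n",n,"slope",np.degrees(np.arctan2(-n[0],n[2])),"c",c,len(P),"rms",r.std())
# holes by ray->plane
M,t=campose("wrist",s)
def hit(uv): r=rays("wrist",uv)@M.T; return t+r*(((c-t)@n)/(r@n))[:,None]
hsub=[]
for (x,y) in((258,238),(252,350)):
    w=V[y-8:y+9,x-8:x+9]; yy,xx=np.where(w<110); hsub.append((x-8+xx.mean(),y-8+yy.mean()))
h=hit(hsub);print("holes px",hsub,h); ax=h[1]-h[0];L=np.linalg.norm(ax);ax/=L;print("axis",ax,L,"yaw",np.degrees(np.arctan2(ax[1],ax[0])),"pitch",np.degrees(np.arcsin(ax[2])),"center",h.mean(0)-.011*n)
cn=max(cv2.findContours(m.astype(np.uint8),0,1)[0],key=cv2.contourArea);print("outline mid rect",cv2.minAreaRect(cn))
# floor plane from blue
bl=(H>105)&(H<122)&(S>150)&(d>0); bl[:235]=0;bl[355:]=0;bl[:,:75]=0; bl[:, 300:]=0
P=C[cv2.erode(bl.astype(np.uint8),np.ones((5,5)))>0]
for _ in range(5):
    c2=np.median(P,0);u,sv,vt=np.linalg.svd(P-P.mean(0),full_matrices=False);n2=vt[2]*np.sign(vt[2][2]);r=(P-P.mean(0))@n2;r-=np.median(r);P=P[np.abs(r)<max(.0015,1.5*r.std())]
print("floor n",n2,"slope",np.degrees(np.arctan2(-n2[0],n2[2])),"top above floor",(c-P.mean(0))@n2,"yaw n",np.degrees(np.arctan2(-n2[1],-n2[0])))
pd=br.copy();pd[:,:370]=0; q=big(pd)
cn=max(cv2.findContours(q.astype(np.uint8),0,1)[0],key=cv2.contourArea)
ap=cv2.approxPolyDP(cn,6,True)[:,0];print(ap.tolist());Q=plane("wrist",ap,.005,s)[:,:2]*1000;print(Q);print([round(float(np.linalg.norm(Q[i]-Q[i-1])),1)for i in range(len(Q))])
ca=plane("wrist",cn[:,0],.005,s)[:,:2].astype(np.float32)*1000;print("rect",cv2.minAreaRect(ca))
print("padz",np.median(C[q][:,2]))
for nm,bo in(("black",(175,230,200,290)),("alu",(100,230,125,350))):
    x0,y0,x1,y1=bo; print(nm,np.median(C[y0:y1,x0:x1].reshape(-1,3),0))
```

```text
top n [-0.5741 -0.033   0.8181] slope 35.06099539306406 c [0.489  0.0185 0.0947] 1647 rms 0.0005778460554432192
holes px [(np.float64(258.38709677419354), np.float64(237.7741935483871)), (np.float64(nan), np.float64(nan))] [[0.4405 0.0155 0.0605]
 [   nan    nan    nan]]
axis [nan nan nan] nan yaw nan pitch nan center [nan nan nan]
outline mid rect ((256.11956787109375, 296.0072021484375), (19.005821228027344, 136.95370483398438), 3.4336302280426025)
floor n [-0.5726 -0.0276  0.8193] slope 34.95034574992714 top above floor 0.02201043333112154 yaw n 2.763825101039115
[[548, 154], [451, 158], [442, 312], [530, 309]]
[[346.2322 321.5921]
 [355.0041 217.6081]
 [538.683  232.0558]
 [529.2223 337.5523]]
[183.7, 104.4, 184.2, 105.9]
rect ((442.35394287109375, 277.46478271484375), (185.8064422607422, 107.06041717529297), 4.660986423492432)
padz 0.004871914062275606
black [ 0.4636 -0.0531  0.0692]
alu [ 0.4918 -0.1205  0.0864]<stdin>:18: RuntimeWarning: Mean of empty slice.
  ret = ret.dtype.type(ret / rcount)
```

Run:
```python
from h import *
np.set_printoptions(precision=4,suppress=True)
s,p,d=load("w1"); C=cloud("wrist",d,s); H,S,V=cv2.split(cv2.cvtColor(p,cv2.COLOR_RGB2HSV))
n=np.array([-.5733,-.030,.8188]);n/=np.linalg.norm(n);c=np.array([.489,.0185,.0947]);M,t=campose("wrist",s)
def hit(uv): r=rays("wrist",uv)@M.T; return t+r*(((c-t)@n)/(r@n))[:,None]
hs=[]
for (x,y) in((258,238),(252,350)):
    w=V[y-7:y+8,x-7:x+8]; yy,xx=np.where(w<(int(w.min())+int(np.median(w)))/2); hs.append((x-7+xx.mean(),y-7+yy.mean()))
h=hit(hs);ax=h[1]-h[0];L=np.linalg.norm(ax);ax/=L
print(hs,"L",L,"yaw",np.degrees(np.arctan2(ax[1],ax[0])),"pitch",np.degrees(np.arcsin(ax[2])),"center",h.mean(0)-.011*n)
pd=((H>12)&(H<30)&(S>40)&(V>90)|(V>200)).astype(np.uint8);pd[:,:375]=0;pd[:140]=0;pd[325:]=0;pd[:,560:]=0
k,l,st,ce=cv2.connectedComponentsWithStats(pd);i=1+st[1:,4].argmax()
cn=max(cv2.findContours((l==i).astype(np.uint8),0,1)[0],key=cv2.contourArea)
ca=plane("wrist",cn[:,0],.005,s)[:,:2].astype(np.float32)*1000;r=cv2.minAreaRect(ca);print("pad",r,cv2.boxPoints(r))
# desired tool pose
yaw=np.radians(2.7);th=np.radians(35)
z=-np.array([-np.sin(th)*np.cos(yaw),-np.sin(th)*np.sin(yaw),np.cos(th)]);y=np.array([-np.sin(yaw),np.cos(yaw),0]);x=np.cross(y,z)
T=np.c_[x,y,z];cur=rot(s["ee_rot"]).as_matrix();print("turn units",R.from_matrix(T@cur.T).as_rotvec()*10)
ctr=h.mean(0)-.011*n
for k in(.013,.1):print(k,"TCP goal",ctr-z*k,"shift units",(ctr-z*k-s["ee_pos"])/.04)
```

```text
[(np.float64(258.07547169811323), np.float64(237.64150943396226)), (np.float64(251.91666666666666), np.float64(349.2916666666667))] L 0.10997902357238641 yaw 2.826247966900208 pitch 35.035292227684984 center [0.4916 0.0178 0.0831]
pad ((445.37615966796875, 242.70071411132812), (187.22158813476562, 177.37799072265625), 4.91995906829834) [[344.504  323.0345]
 [359.7166 146.3101]
 [546.2484 162.3669]
 [531.0357 339.0914]]
turn units [ 0.2859 -6.1065 -0.0027]
0.013 TCP goal [0.4842 0.0174 0.0937] shift units [ 2.0199 -1.5122 -5.9346]
0.1 TCP goal [0.4343 0.015  0.165 ] shift units [ 0.7737 -1.571  -4.153 ]
```

```bash
python3 -m handwheel '[[0.08,-0.16,-0.41,0.03,-0.61,0,-0.1],[0.08,-0.16,-0.41,0.03,-0.61,0,-0.1],[0.08,-0.16,-0.41,0.03,-0.61,0,-0.1],[0.08,-0.16,-0.41,0.03,-0.61,0,-0.1],[0.08,-0.16,-0.41,0.03,-0.61,0,-0.1]]'
python3 -m handwheel '[[0.08,-0.16,-0.41,0.03,-0.61,0,-0.1],[0.08,-0.16,-0.41,0.03,-0.61,0,-0.1],[0.08,-0.16,-0.41,0.03,-0.61,0,-0.1],[0.08,-0.16,-0.41,0.03,-0.61,0,-0.1],[0.06,-0.15,-0.41,0.03,-0.61,0,-0.1]]'
python3 -m handwheel '[[0,0,0,0,0,0,-0.1],[0,0,0,0,0,0,-0.1]]'
cat > goal.py <<'E'
from h import *
np.set_printoptions(precision=4,suppress=True)
yaw=np.radians(2.75);th=np.radians(35)
z=-np.array([-np.sin(th)*np.cos(yaw),-np.sin(th)*np.sin(yaw),np.cos(th)]);y=np.array([-np.sin(yaw),np.cos(yaw),0]);x=np.cross(y,z)
T=np.c_[x,y,z]
E
python3 - <<'E'
from goal import *
s,p,d=shot("wrist","w2"); C=cloud("wrist",d,s)
cur=rot(s["ee_rot"]).as_matrix();print("turn units",R.from_matrix(T@cur.T).as_rotvec()*10)
ctr=np.array([.4916,.0178,.0831]);print("shift",(ctr-z*.013-s["ee_pos"])/.04,"in tool mm",cur.T@(ctr-s["ee_pos"])*1000)
H,S,V=cv2.split(cv2.cvtColor(p,cv2.COLOR_RGB2HSV))
br=((H>12)&(H<30)&(S>80)&(V>90)&(d>0)).astype(np.uint8);k,l,st,ce=cv2.connectedComponentsWithStats(br);i=1+st[1:,4].argmax();print(st[i])
P=(C[l==i]-s["ee_pos"])@cur*1000;print("brass in tool mm",np.percentile(P,[2,50,98],axis=0))
E
```

```text
time: 2.03
ee_pos: [0.4178, 0.0491, 0.2484]
ee_rot: [0.153, -0.027, 0.988, 0.004]
wrist_force: [0.1, -0.3, -0.2]
gripper_width: 0.551
time: 2.45
ee_pos: [0.4331, 0.0177, 0.1668]
ee_rot: [0.302, -0.027, 0.953, 0.008]
wrist_force: [0.6, -1.0, -0.6]
gripper_width: 0.551
time: 2.62
ee_pos: [0.4309, 0.0177, 0.1649]
ee_rot: [0.298, -0.025, 0.954, 0.008]
wrist_force: [0.3, -0.3, 1.2]
gripper_width: 0.552
turn units [-0.0013 -0.0554 -0.0513]
shift [ 1.331  -0.0056 -1.778 ] in tool mm [ -3.3111  -3.1234 101.7269]
[  490     0   150   230 19912]
brass in tool mm [[ -3.1223 135.7446 106.3956]
 [ 71.2562 160.3671 145.5403]
 [127.8175 202.1651 196.9311]]
```

View pics/w2.png

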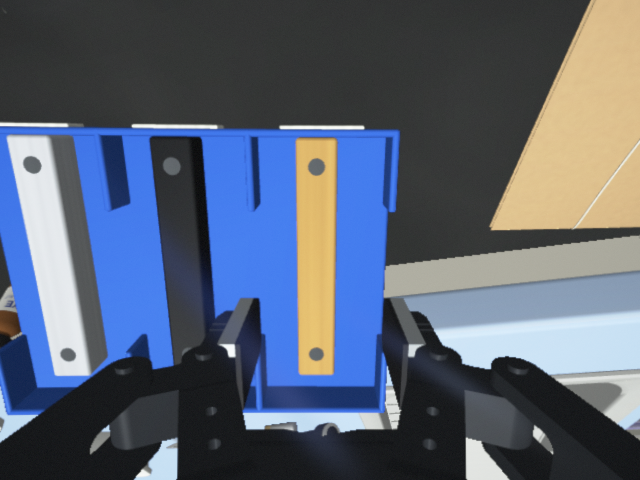

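The w2 view shows the brass bar centred between the open fingers, with holes at (316,167) and (316,353). I'll refine the centre from this closer view.

Run:
```python
from goal import *
s,p,d=load("w2");M,t=campose("wrist",s);V=p.max(2)
n=-z;c=np.array([.4916,.0178,.0831])+.011*n;hs=[]
for (a,b) in((316,167),(316,353)):
    w=V[b-11:b+12,a-11:a+12]; yy,xx=np.where(w<(int(w.min())+int(np.median(w)))/2); hs.append((a-11+xx.mean(),b-11+yy.mean()))
C=cloud("wrist",d,s); P=C[200:330,306:328].reshape(-1,3);P=P[P[:,2]>0];print("top plane offset mm",np.median((P-c)@n)*1000)
c=c+n*np.median((P-c)@n)
r=rays("wrist",hs)@M.T;h=t+r*(((c-t)@n)/(r@n))[:,None];ax=h[1]-h[0];print(hs,np.linalg.norm(ax),"yaw",np.degrees(np.arctan2(ax[1],ax[0])))
ctr=h.mean(0)-.011*n;print("ctr",ctr,"shift",(ctr-z*.013-s["ee_pos"])/.04)
```

```text
top plane offset mm -0.07709522806565097
[(np.float64(316.12), np.float64(166.5822222222222)), (np.float64(316.00657894736844), np.float64(353.7763157894737))] 0.1100358926792306 yaw 2.8008913259572488
ctr [0.4916 0.0178 0.083 ] shift [ 1.3318 -0.0067 -1.7798]
```

```bash
python3 -m handwheel '[[0.27,0,-0.3,0,-0.01,-0.01,-0.1],[0.27,0,-0.3,0,-0.01,-0.01,-0.1],[0.27,0,-0.3,0,-0.01,-0.01,-0.1],[0.27,0,-0.3,0,-0.01,-0.01,-0.1],[0.15,0,-0.2,0,-0.01,-0.01,-0.1]]'
python3 -m handwheel '[[0,0,0,0,0,0,-0.1]]'
python3 - <<'E'
from goal import *
s=arm.state();ctr=np.array([.4916,.0178,.083]);cur=rot(s["ee_rot"]).as_matrix()
print((ctr-z*.013-s["ee_pos"])/.04,cur.T@(ctr-s["ee_pos"])*1000,R.from_matrix(T@cur.T).as_rotvec()*10,s["wrist_force"])
E
```

```text
time: 3.08
ee_pos: [0.4891, 0.0163, 0.1155]
ee_rot: [0.303, -0.024, 0.953, 0.006]
wrist_force: [-0.4, 0.3, -0.1]
gripper_width: 0.548
time: 3.17
ee_pos: [0.4885, 0.0163, 0.1147]
ee_rot: [0.302, -0.024, 0.953, 0.006]
wrist_force: [-0.3, -0.2, -0.3]
gripper_width: 0.55
[-0.1075  0.0295 -0.526 ] [15.63    1.4445 27.7505] [ 0.0181  0.0337 -0.0081] [-0.3335 -0.1532 -0.3154]
```

```bash
python3 -m handwheel '[[-0.2,0.03,-0.14,0,0.02,0,-0.1],[-0.1,0,-0.08,0,0.01,0,-0.1],[0.1,0,-0.14,0,0,0,-0.1],[0.09,0,-0.14,0,0,0,-0.1],[0,0,0,0,0,0,-0.1]]'
python3 -m handwheel '[[0,0,0,0,0,0,-0.1]]'
python3 - <<'E'
from goal import *
s=arm.state();ctr=np.array([.4916,.0178,.083]);cur=rot(s["ee_rot"]).as_matrix()
print((ctr-z*.013-s["ee_pos"])/.04,cur.T@(ctr-s["ee_pos"])*1000,R.from_matrix(T@cur.T).as_rotvec()*10,s["wrist_force"])
E
```

```text
time: 3.58
ee_pos: [0.4891, 0.0166, 0.1004]
ee_rot: [0.295, -0.023, 0.955, 0.007]
wrist_force: [0.2, -0.4, -0.3]
gripper_width: 0.551
time: 3.67
ee_pos: [0.4883, 0.0167, 0.1002]
ee_rot: [0.294, -0.023, 0.955, 0.007]
wrist_force: [0.0, 0.1, 0.6]
gripper_width: 0.549
[-0.1042  0.0196 -0.163 ] [ 6.9025  0.9869 16.0703] [ 0.0078 -0.1363  0.0036] [0.0398 0.0504 0.643 ]
```

```bash
python3 -m handwheel '[[-0.1,0.02,-0.16,0,-0.13,0,-0.1],[0,0,0,0,0,0,-0.1],[0,0,0,0,0,0,-0.1]]'
python3 - <<'E'
from goal import *
s=arm.state();ctr=np.array([.4916,.0178,.083]);cur=rot(s["ee_rot"]).as_matrix()
print((ctr-z*.013-s["ee_pos"])/.04,cur.T@(ctr-s["ee_pos"])*1000,R.from_matrix(T@cur.T).as_rotvec()*10,s["wrist_force"],s["joints"],s["joint_torque"])
shot("wrist","w3")
E
```

```text
time: 3.92
ee_pos: [0.4908, 0.0172, 0.0995]
ee_rot: [0.296, -0.023, 0.955, 0.007]
wrist_force: [0.3, -0.1, -1.1]
gripper_width: 0.554
[-0.1662  0.0066 -0.1464] [ 8.647   0.583  14.0807] [ 0.0044 -0.1001 -0.0025] [ 0.2682 -0.0893 -1.1148] [-0.2133 -0.0632 -1.0266  0.0226  0.1467 -0.2173] [ -0.0007 -21.9743  25.8302  -5.4597   0.4134   0.0036]
```

View pics/w3.png

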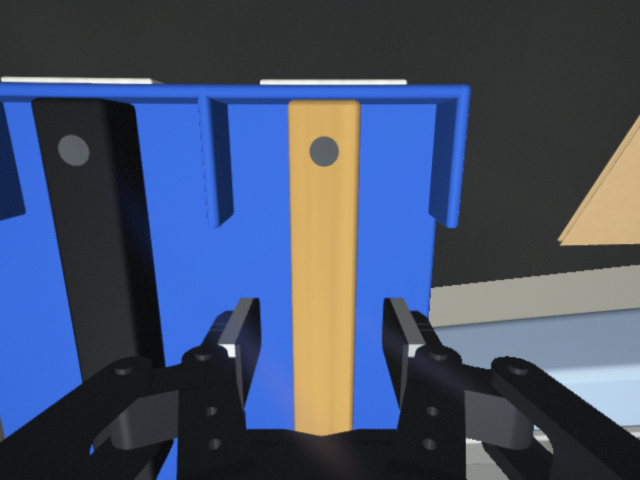

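The measured joint 3 (-1.027) is almost at its range end of -1.03, which explains the shortfall. The grasp point is about 9 mm up-slope of centre, which is fine. I'll tilt back slightly for margin, then close.

```bash
python3 -m handwheel '[[0,0.01,-0.02,0,0.4,0,-0.1],[0,0,0,0,0,0,-0.1],[0,0,0,0,0,0,-0.1]]'
python3 - <<'E'
from goal import *
s=arm.state();ctr=np.array([.4916,.0178,.083]);cur=rot(s["ee_rot"]).as_matrix()
print((ctr-z*.013-s["ee_pos"])/.04,cur.T@(ctr-s["ee_pos"])*1000,R.from_matrix(T@cur.T).as_rotvec()*10,s["wrist_force"],s["joints"])
E
```

```text
time: 4.22
ee_pos: [0.4916, 0.0175, 0.0994]
ee_rot: [0.278, -0.023, 0.96, 0.008]
wrist_force: [0.7, -0.3, 0.6]
gripper_width: 0.553
[-0.1872 -0.0016 -0.1428] [ 8.7486  0.2706 13.8237] [ 0.007  -0.4811 -0.0052] [ 0.7337 -0.3382  0.6053] [-0.2061 -0.0521 -0.9868  0.0883  0.1361 -0.2158]
```

```bash
python3 -m handwheel '[[0,0,0,0,0,0,0.3],[0,0,0,0,0,0,0.6],[0,0,0,0,0,0,1],[0,0,0,0,0,0,1],[0,0,0,0,0,0,1]]' 90
python3 -m handwheel '[[0,0,0,0,0,0,1],[0,0,0,0,0,0,1],[0,0,0,0,0,0,1]]'
python3 -m handwheel '[[-0.02,0,0.15,0,0,0,1],[0,0,0.25,0,0,0,1],[0,0,0.3,0,0,0,1]]'
python3 -c "
from h import *
s,_,_=shot('wrist','w4');print(s['joints'],s['wrist_force'])"
```

```text
time: 4.63
ee_pos: [0.4903, 0.0178, 0.0988]
ee_rot: [0.277, -0.023, 0.961, 0.008]
wrist_force: [-4.9, 0.3, 6.9]
gripper_width: 0.237
time: 4.88
ee_pos: [0.4903, 0.0178, 0.0988]
ee_rot: [0.277, -0.023, 0.961, 0.008]
wrist_force: [-5.1, 0.6, 6.7]
gripper_width: 0.234
time: 5.13
ee_pos: [0.4879, 0.018, 0.1253]
ee_rot: [0.275, -0.023, 0.961, 0.008]
wrist_force: [0.1, 0.4, -2.6]
gripper_width: 0.234
[-0.20667962 -0.10861297 -0.94522277  0.1926822   0.13604601 -0.21619146] [ 0.09350427  0.42295651 -2.57271292]
```

View pics/w4.png

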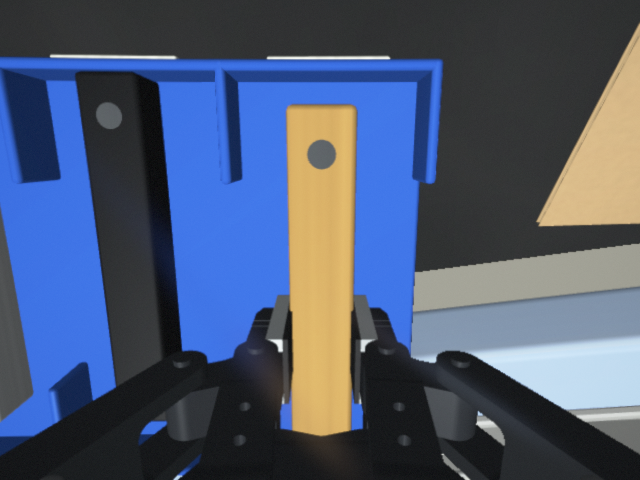

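Grip is good and the bar has lifted clear of the lip. Next I'll lift and level it.

```bash
python3 -m handwheel '[[0,0,0.6,0,0,0,1],[0,0,0.6,0,0,0,1],[0,0,0.6,0,0,0,1],[0,0,0.6,0,0.3,0,1],[0,0,0.6,0,0.6,0,1]]'
python3 -m handwheel '[[0,0,0.6,0,0.8,0,1],[0,0,0.6,0,0.8,0,1],[0,0,0.6,0,0.8,0,1],[0,0,0.3,0,0.8,0,1],[0,0,0,0,0.8,0,1]]'
python3 -m handwheel '[[0,0,0,0,0.6,0,1],[0,0,0,0,0.3,0,1],[0,0,0,0,0,0,1],[0,0,0,0,0,0,1]]'
cat > view.py <<'E'
import sys
from h import *
np.set_printoptions(precision=4,suppress=True)
s=arm.state();print(s["joints"],s["wrist_force"])
for n in sys.argv[2:]: shot(n,sys.argv[1]+n)
E
python3 view.py a scene side wrist
```

```text
time: 5.6
ee_pos: [0.4871, 0.0181, 0.2459]
ee_rot: [0.231, -0.022, 0.973, 0.009]
wrist_force: [0.6, 0.2, -2.9]
gripper_width: 0.234
time: 6.02
ee_pos: [0.4915, 0.0174, 0.3343]
ee_rot: [0.037, -0.02, 0.999, 0.012]
wrist_force: [1.6, 0.5, -2.9]
gripper_width: 0.238
time: 6.35
ee_pos: [0.4903, 0.0176, 0.3296]
ee_rot: [-0.01, -0.02, 1.0, 0.014]
wrist_force: [-0.0, -0.3, -2.6]
gripper_width: 0.232
[-0.142   0.1546  0.0259  1.4664  0.0245 -0.1819] [-0.039  -0.2627 -2.6344]
```

View pics/aside.png

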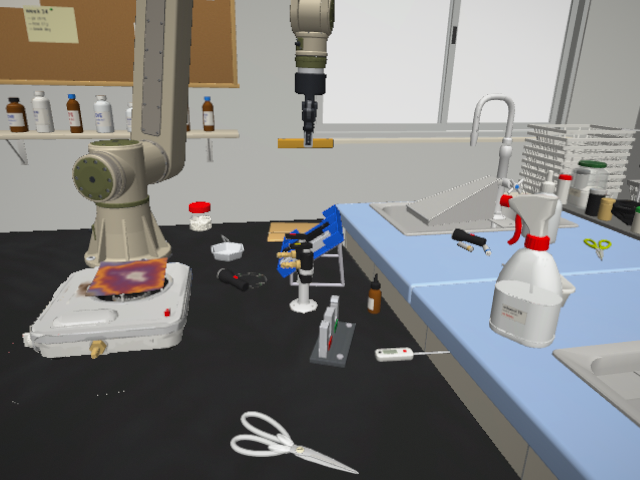

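View pics/awrist.png

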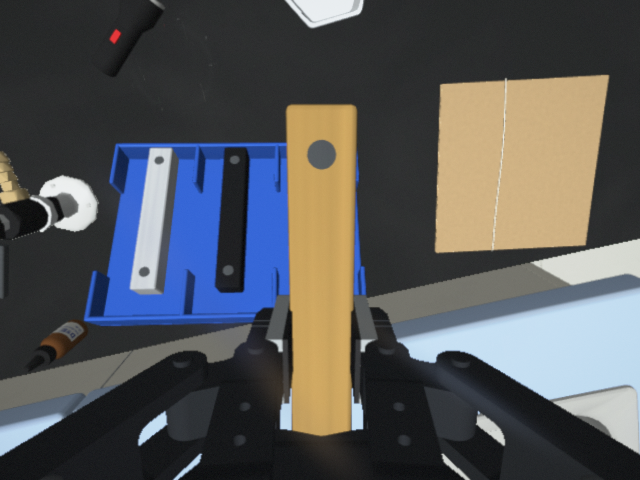

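The side view shows the bar level at (305,143), and the wrist view shows the other two bars undisturbed. Next I'll measure the bar in the tool frame.

```bash
cat > bar.py <<'E'
from h import *
def barpose(s,p,d,verbose=True):
    """bar top-face plane & hole -> centre and axis in world"""
    H,S,V=cv2.split(cv2.cvtColor(p,cv2.COLOR_RGB2HSV)); C=cloud("wrist",d,s)
    m=((H>12)&(H<30)&(S>80)&(V>90)&(d>0)&(d<.25)).astype(np.uint8); m[:,:280]=0;m[:,365:]=0;m[290:]=0
    m=cv2.erode(m,np.ones((5,5)))>0; P=C[m]
    for _ in range(4):
        c=P.mean(0);n=np.linalg.svd(P-c,full_matrices=False)[2][2];n*=np.sign(n[2]);r=(P-c)@n;P=P[np.abs(r)<max(.0008,2*r.std())]
    M,t=campose("wrist",s)
    def hit(uv): r=rays("wrist",uv)@M.T; return t+r*(((c-t)@n)/(r@n))[:,None]
    y0=[]; 
    mm=((H>12)&(H<30)&(S>80)&(V>90)&(d>0)&(d<.25)); mm[:,:270]=0;mm[:,375:]=0
    rows=np.arange(175,285,5);mid=[(np.where(mm[v])[0].mean(),v) for v in rows]
    L=hit(mid);a=np.linalg.svd(L-L.mean(0),full_matrices=False)[2][0];a*=np.sign(a[0])
    w=V[140:170,305:338];yy,xx=np.where(w<(int(w.min())+int(np.median(w)))/2);hole=hit([(305+xx.mean(),140+yy.mean())])[0]
    ctr=hole+.055*a-.011*n
    return ctr,a,n
E
python3 - <<'E'
from bar import *
np.set_printoptions(precision=4,suppress=True)
s,p,d=load("awrist");ctr,a,n=barpose(s,p,d);M=rot(s["ee_rot"]).as_matrix()
print("ctr",ctr,"axis",a,"pitch",np.degrees(np.arcsin(a[2])),"yaw",np.degrees(np.arctan2(a[1],a[0])),"n",n)
print("ctr in tool mm",M.T@(ctr-s["ee_pos"])*1000,"axis in tool",M.T@a)
# side camera check of level
s,p,d=load("aside");H,S,V=cv2.split(cv2.cvtColor(p,cv2.COLOR_RGB2HSV));m=(H>12)&(H<30)&(S>120)&(V>90);m[:130]=0;m[155:]=0;m[:,:270]=0;m[:,340:]=0
C=cloud("side",d);ys,xs=np.where(m&(d>0));L=[];
P=C[ys,xs];P=P[np.abs(P[:,1]-.0)<.03];print(len(P),np.polyfit(P[:,0],P[:,2],1),P.min(0),P.max(0))
E
```

```text
ctr [0.4816 0.0194 0.3166] axis [0.9987 0.0392 0.0314] pitch 1.8004875838852599 yaw 2.2475022717341706 n [-0.0303 -0.0291  0.9991]
ctr in tool mm [ 7.6988  1.5906 13.9841] axis in tool [-0.9988  0.0007 -0.0496]
407 [0.0236 0.3061] [ 0.4135 -0.0015  0.3056] [0.5492 0.015  0.3292]
```

```bash
python3 -m handwheel '[[0,-0.4,0,-0.05,0.06,0,1],[0.08,-0.8,-0.05,-0.06,0.06,0,1],[0.08,-0.8,-0.05,-0.06,0.06,0,1],[0.08,-0.8,-0.05,-0.06,0.06,0,1],[0.08,-0.8,-0.05,-0.06,0.06,0,1]]'
python3 -m handwheel '[[0.08,-0.8,-0.05,0,0,0,1],[0.08,-0.8,-0.05,0,0,0,1],[0.08,-0.8,-0.1,0,0,0,1],[0.08,-0.8,-0.1,0,0,0,1],[0.08,-0.8,-0.1,0,0,0,1]]'
python3 -m handwheel '[[0.08,-0.8,-0.1,0,0,0,1],[0.08,-0.8,-0.1,0,0,0,1],[0.08,-0.4,-0.1,0,0,0,1],[0,0,0,0,0,0,1],[0,0,0,0,0,0,1]]'
python3 view.py b scene side wrist
python3 - <<'E'
from bar import *
np.set_printoptions(precision=4,suppress=True)
s,p,d=load("bwrist");ctr,a,n=barpose(s,p,d);M=rot(s["ee_rot"]).as_matrix()
print("ctr",ctr,"axis",a,"pitch",np.degrees(np.arcsin(a[2])),"yaw",np.degrees(np.arctan2(a[1],a[0])),"n",n)
for k in("scene0","side0"):
    s,p,d=load(k);C=cloud(k[:-1],d);x0,y0,x1,y1=(376,285,430,348) if k=="scene0" else (305,290,362,370)
    G=C[y0:y1,x0:x1].reshape(-1,3);T=G[(G[:,2]>.067)&(G[:,2]<.074)&(G[:,0]<.59)&(G[:,0]>.53)]
    print(k,len(T),cv2.minAreaRect((T[:,:2]*1000).astype(np.float32)),T[:,2].mean())
E
```

```text
time: 6.92
ee_pos: [0.5023, -0.1274, 0.3233]
ee_rot: [-0.024, -0.02, 1.0, -0.001]
wrist_force: [0.5, 0.4, -2.6]
gripper_width: 0.231
time: 7.33
ee_pos: [0.5184, -0.2877, 0.3073]
ee_rot: [-0.024, -0.019, 1.0, -0.001]
wrist_force: [1.0, -1.1, -2.7]
gripper_width: 0.235
time: 7.75
ee_pos: [0.5277, -0.367, 0.2942]
ee_rot: [-0.025, -0.019, 1.0, 0.0]
wrist_force: [-0.3, -0.2, -2.0]
gripper_width: 0.234
[-0.7179  0.4848  0.3996  1.5227 -0.0335 -0.7544] [-0.2599 -0.2037 -1.9592]
ctr [ 0.5199 -0.3644  0.2817] axis [0.9993 0.0375 0.0011] pitch 0.06236310624359643 yaw 2.1463808871566683 n [-0.0012  0.002   1.    ]
scene0 122 ((560.535888671875, -397.27215576171875), (126.55089569091797, 17.777976989746094), 80.62518310546875) 0.06973058067310368
side0 215 ((561.1065673828125, -397.245361328125), (124.89037322998047, 14.319207191467285), 81.1899642944336) 0.07099248459790039
```

View pics/bwrist.png

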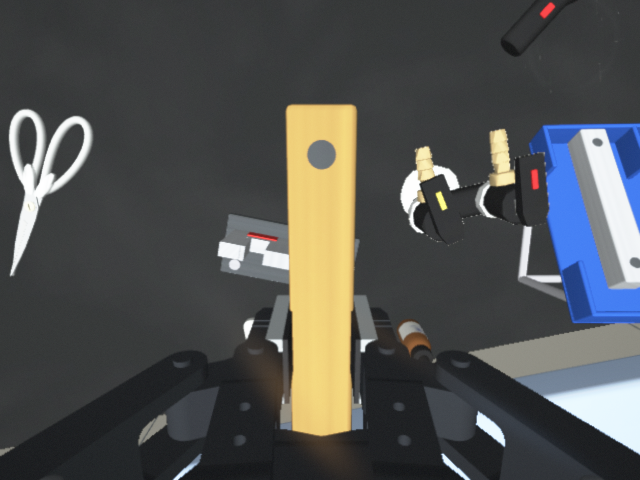

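View pics/bside.png

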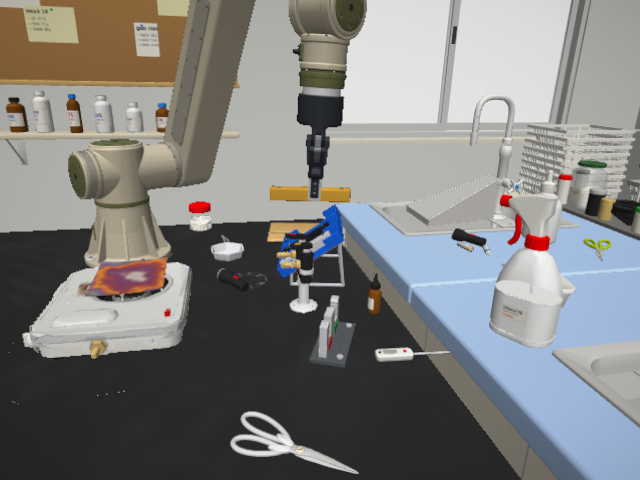

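Gauge yaw is about -9°, centre (0.561, -0.397). I'll refine the gap positions from the initial images before rotating.

Run:
```python
from h import *
np.set_printoptions(precision=1,suppress=True,linewidth=150)
th=np.radians(-9);X=np.array([np.cos(th),np.sin(th)]);Y=np.array([-np.sin(th),np.cos(th)]);c=np.array([.5608,-.3972])
for k in("scene0","side0","bwrist"):
    s,p,d=load(k);n={"scene0":"scene","side0":"side","bwrist":"wrist"}[k];C=cloud(n,d,s)
    x0,y0,x1,y1={"scene":(376,285,430,348),"side":(305,290,362,370),"wrist":(215,210,290,285)}[n]
    G=C[y0:y1,x0:x1].reshape(-1,3);uv=np.stack(np.meshgrid(np.arange(x0,x1),np.arange(y0,y1)),-1).reshape(-1,2)
    q=(G[:,2]>.064)&(G[:,2]<.075)&(np.abs((G[:,:2]-c)@X)<.02)
    T=(G[q,:2]-c)*1000;u=T@X;v=T@Y
    o=np.sort(v);print(k,len(o),"gaps:",[(o[i],o[i+1]) for i in np.where(np.diff(o)>4)[0]],"ends",o[0],o[-1],"x range",np.percentile(u,[3,97]), "slope",np.degrees(np.polyfit(v,u,1)[0]))
    V=p.max(2)
    for col,m in(("red",(p[...,0]>150)&(p[...,1]<60)),("green",(p[...,1]>90)&(p[...,0]<60)&(p[...,2]<110))):
        m=m&(d>0);z=np.zeros_like(m);z[y0:y1,x0:x1]=1;Q=C[m&z]
        if len(Q):w=(Q[:,:2]-c)*1000;print("  ",col,len(Q),(w@X).mean(),np.percentile(w@Y,[2,50,98]),Q[:,2].mean())
```

```text
scene0 165 gaps: [(np.float64(-36.70439312488237), np.float64(-22.383966561516896)), (np.float64(15.114381979714588), np.float64(40.854594336305055))] ends -63.36951663894097 66.37756240432857 x range [-6.8  8.3] slope 0.43686260956967526
   red 4 -7.717959243241978 [-34.1 -27.2 -21.1] 0.026418812940896097
   green 8 -7.2381073363141635 [20.9 31.8 44.4] 0.02464983177054081
side0 254 gaps: [(np.float64(-37.54584798652094), np.float64(-21.12198761253852)), (np.float64(13.555595628725753), np.float64(42.489647501148795))] ends -62.4548048641773 62.45844198484718 x range [-6.4  7.1] slope -0.09996279037950685
   red 6 7.873248224736989 [-42.2 -35.1 -24.6] 0.028948745867000376
   green 14 7.61862391582716 [15.4 19.1 40.8] 0.026242254736824167
bwrist 865 gaps: [(np.float64(-37.53397530568688), np.float64(-19.744781977934057))] ends -61.489660304213444 3.99927281358349 x range [-6.   7.5] slope 0.5378590275514469
   red 12 -7.2997565665798865 [-41.6 -28.8 -15.7] 0.027574071578064015
```

```bash
python3 -m handwheel '[[0.05,0.01,-0.4,0,0,-0.49,1],[0.05,0.01,-0.6,0,0,-0.49,1],[0.05,0.01,-0.6,0,0,-0.49,1],[0.04,0.02,-0.6,0,0,-0.47,1],[0,0,-0.4,0,0,0,1]]'
python3 -m handwheel '[[0,0,-0.2,0,0,0,1],[0,0,0,0,0,0,1],[0,0,0,0,0,0,1]]'
python3 view.py c wrist side
cat > rel.py <<'E'
import sys
from bar import *
np.set_printoptions(precision=2,suppress=True,linewidth=150)
th=np.radians(-9);X=np.array([np.cos(th),np.sin(th)]);Y=np.array([-np.sin(th),np.cos(th)]);c=np.array([.5609,-.3965])
s,p,d=load(sys.argv[1]);ctr,a,n=barpose(s,p,d)
w=(ctr[:2]-c)*1000;print("ctr",ctr*1000,"in gauge x,y mm",w@X,w@Y,"pitch",np.degrees(np.arcsin(a[2])),"yaw rel gauge",np.degrees(np.arctan2(a[1],a[0]))+9,"n",n*100, "ctr-ee",(ctr-s["ee_pos"])*1000)
C=cloud("wrist",d,s).reshape(-1,3)
q=(C[:,2]>.062)&(C[:,2]<.077)&(np.abs((C[:,:2]-c)@X)<.02)&(np.abs((C[:,:2]-c)@Y)<.075)
if q.sum()>20:
    T=(C[q,:2]-c)*1000;u=T@X;v=T@Y;o=np.sort(v);print(len(o),"z",np.median(C[q,2]),"gaps",[(o[i],o[i+1]) for i in np.where(np.diff(o)>3)[0]],"ends",o[0],o[-1],"x",np.percentile(u,[2,98]),"slope",np.degrees(np.polyfit(v,u,1)[0]))
E
python3 rel.py cwrist
```

```text
time: 8.32
ee_pos: [0.5359, -0.3623, 0.1892]
ee_rot: [-0.025, 0.077, 0.997, 0.003]
wrist_force: [-0.8, 0.5, -3.5]
gripper_width: 0.234
time: 8.57
ee_pos: [0.5362, -0.3637, 0.1837]
ee_rot: [-0.025, 0.077, 0.997, 0.002]
wrist_force: [-0.7, -0.2, -2.6]
gripper_width: 0.23
[-0.7086  0.517   0.1823  1.2779 -0.0259 -0.5541] [-0.7402 -0.1947 -2.5551]
ctr [ 528.43 -360.99  170.05] in gauge x,y mm -37.62405991793469 29.998587470268465 pitch 0.07817220955174 yaw rel gauge -0.03185805669245667 n [ -0.14  -0.   100.  ] ctr-ee [ -7.8    2.73 -13.61]
1838 z 0.07002609816697622 gaps [(np.float64(-38.51977447188913), np.float64(-20.551228062770825)), (np.float64(7.866566185538165), np.float64(49.114384085257846))] ends -61.72578635856927 62.45375916846299 x [-6.22  7.44] slope -2.1570144876437793
```

View pics/cwrist.png

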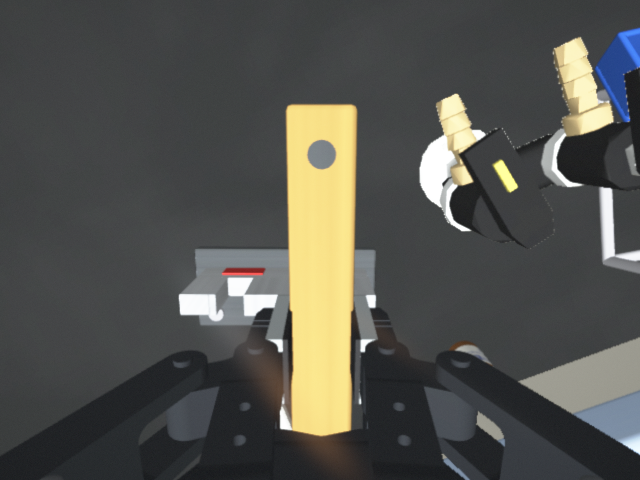

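View pics/cside.png

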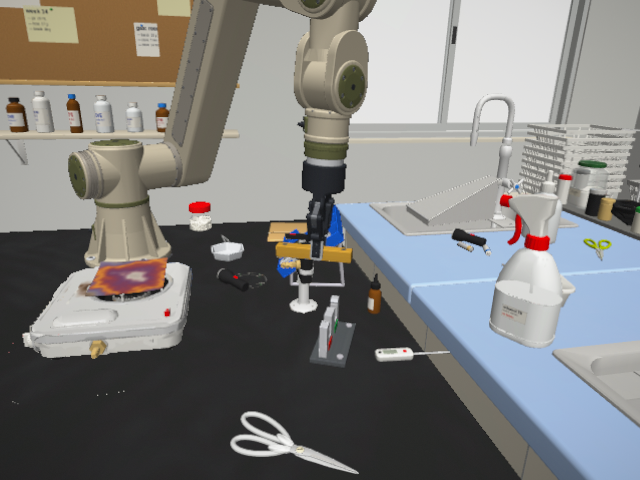

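Bar is parallel to the gauge, and its y in the gauge frame is 30.0 mm (target about 30.4). Lowering to just above the jaws.

```bash
python3 -m handwheel '[[0,0.01,-0.5,0,0,0,1],[0,0,-0.6,0,0,0,1],[0,0,-0.5,0,0,0,1],[0,0,-0.3,0,0,0,1],[0,0,-0.1,0,0,0,1]]'
python3 -m handwheel '[[0,0,0,0,0,0,1],[0,0,0,0,0,0,1]]'
python3 view.py d wrist side
python3 rel.py dwrist
```

```text
time: 9.08
ee_pos: [0.5356, -0.3636, 0.1017]
ee_rot: [-0.025, 0.077, 0.997, 0.003]
wrist_force: [-0.5, -0.0, -2.0]
gripper_width: 0.239
time: 9.25
ee_pos: [0.5367, -0.3646, 0.1042]
ee_rot: [-0.024, 0.077, 0.997, 0.001]
wrist_force: [0.5, 0.7, -2.6]
gripper_width: 0.234
[-0.7091  0.562   0.057   1.1061 -0.0259 -0.5535] [ 0.491   0.687  -2.5863]
ctr [ 528.84 -361.57   90.58] in gauge x,y mm -37.12891345208793 29.48957605604263 pitch 0.1689381120170522 yaw rel gauge 0.18181372401270224 n [ -0.3   -0.01 100.  ] ctr-ee [ -7.85   3.   -13.63]
1426 z 0.06971803645416834 gaps [(np.float64(-38.37955956013778), np.float64(-20.927570911755996))] ends -62.00100129275008 -11.26243785417762 x [-6.34  4.49] slope -5.19404089593468
```

View pics/dwrist.png

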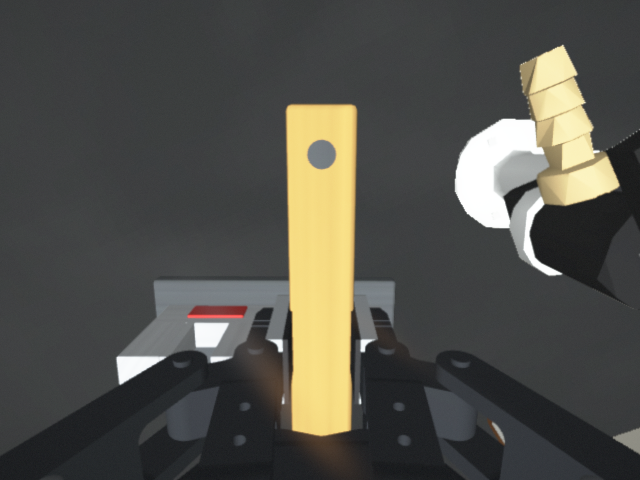

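```bash
python3 -c "
import cv2
p=cv2.imread('pics/dside.png');cv2.imwrite('pics/dsidez.png',cv2.resize(p[230:390,240:400],None,fx=3.6,fy=3.6,interpolation=cv2.INTER_CUBIC))"
```

```text
(no output)
```

View pics/dsidez.png

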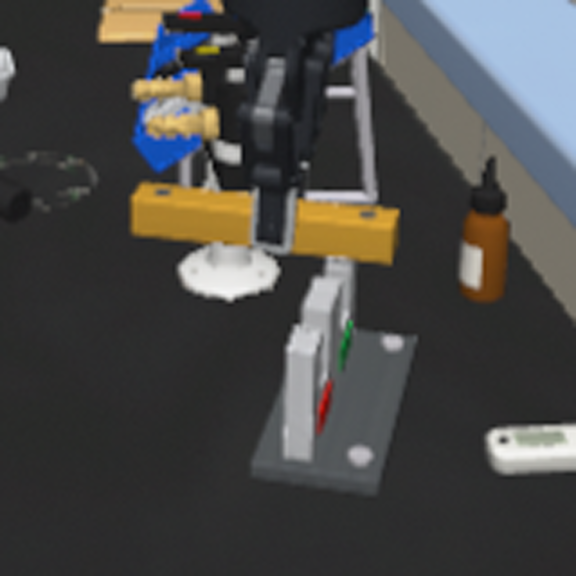

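```bash
python3 -m handwheel '[[0,0.02,-0.1,0,0,0,1],[0,0,-0.15,0,0,0,1],[0,0,-0.12,0,0,0,1],[0,0,0,0,0,0,1]]'
python3 -m handwheel '[[0,0,-0.08,0,0,0,1],[0,0,-0.08,0,0,0,1],[0,0,0,0,0,0,1]]'
```

```text
time: 9.68
ee_pos: [0.5353, -0.3626, 0.0864]
ee_rot: [-0.026, 0.077, 0.997, 0.003]
wrist_force: [0.1, -0.5, -2.1]
gripper_width: 0.235
time: 9.93
ee_pos: [0.5356, -0.3629, 0.0806]
ee_rot: [-0.025, 0.077, 0.997, 0.002]
wrist_force: [-0.2, -0.0, -3.1]
gripper_width: 0.236
```

```bash
python3 -m handwheel '[[0,-0.01,-0.08,0,0,0,1],[0,0,-0.08,0,0,0,1],[0,0,0,0,0,0,1]]'
python3 -m handwheel '[[0,0,-0.08,0,0,0,1],[0,0,-0.08,0,0,0,1],[0,0,0,0,0,0,1]]'
python3 view.py e wrist side; python3 rel.py ewrist
python3 -c "
import cv2
p=cv2.imread('pics/eside.png');cv2.imwrite('pics/esidez.png',cv2.resize(p[230:390,240:400],None,fx=3.6,fy=3.6,interpolation=cv2.INTER_CUBIC))"
```

```text
time: 10.18
ee_pos: [0.5357, -0.3634, 0.0743]
ee_rot: [-0.025, 0.077, 0.997, 0.002]
wrist_force: [0.0, 0.2, -2.3]
gripper_width: 0.237
time: 10.43
ee_pos: [0.5356, -0.3633, 0.0679]
ee_rot: [-0.025, 0.077, 0.997, 0.002]
wrist_force: [-0.3, 0.8, -2.7]
gripper_width: 0.233
[-0.7087  0.5898  0.0095  1.0341 -0.0259 -0.553 ] [-0.3196  0.8394 -2.6555]
ctr [ 527.68 -360.13   54.23] in gauge x,y mm -38.50270527391679 30.72062240451027 pitch -0.05581764653211256 yaw rel gauge 0.20886178272874645 n [  0.05  -0.3  100.  ] ctr-ee [ -7.96   3.16 -13.65]
4432 z 0.06526995651398904 gaps [(np.float64(-52.79191586507319), np.float64(13.895927400797264)), (np.float64(39.72519714664915), np.float64(43.21649034810301))] ends -61.71239168496718 43.49479223827865 x [-19.46   5.75] slope -0.9252742378401247
```

View pics/esidez.png

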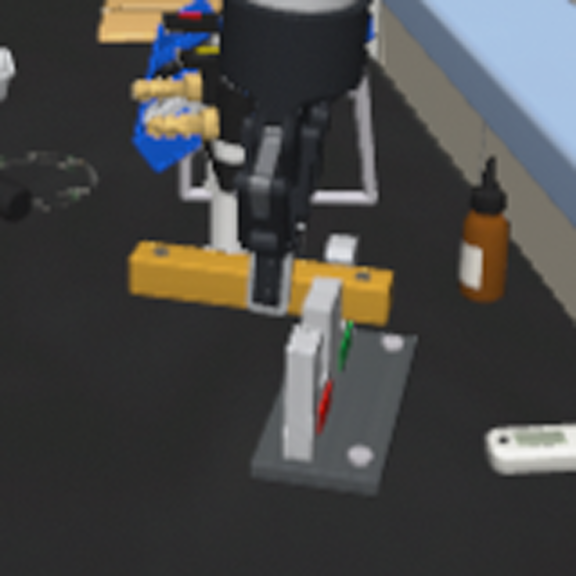

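The side view shows the bar down in the green gap with its upper face below the jaw top. No contact force, centre 15.8 mm below the edge. Lifting out and moving to the narrow gap.

```bash
python3 -m handwheel '[[0,0,0,0,0,0,1],[0,0,0.2,0,0,0,1],[0,0,0.3,0,0,0,1],[0,0,0.4,0,0,0,1],[0,0,0.2,0,0,0,1]]'
python3 -m handwheel '[[0,0,0,0,0,0,1],[-0.06,-0.37,0,0,0,0,1],[-0.06,-0.37,0,0,0,0,1],[-0.06,-0.37,0,0,0,0,1],[-0.06,-0.38,0,0,0,0,1]]'
python3 -m handwheel '[[0,0,0,0,0,0,1],[0,0,0,0,0,0,1]]'
python3 view.py f wrist side; python3 rel.py fwrist
```

```text
time: 10.95
ee_pos: [0.5369, -0.3643, 0.116]
ee_rot: [-0.023, 0.077, 0.997, 0.001]
wrist_force: [0.0, -0.6, -3.2]
gripper_width: 0.236
time: 11.37
ee_pos: [0.5257, -0.4249, 0.112]
ee_rot: [-0.025, 0.078, 0.997, 0.002]
wrist_force: [0.3, 0.1, -2.6]
gripper_width: 0.232
time: 11.53
ee_pos: [0.5255, -0.4251, 0.1118]
ee_rot: [-0.025, 0.079, 0.997, 0.002]
wrist_force: [0.4, 0.3, -3.1]
gripper_width: 0.236
[-0.7868  0.6089  0.1577  1.1609 -0.0289 -0.6285] [ 0.4012  0.3172 -3.1432]
ctr [ 517.43 -422.03   98.18] in gauge x,y mm -38.94321928740197 -32.02120830005133 pitch 0.006090364290201864 yaw rel gauge 0.034043421194512646 n [ -0.05  -0.23 100.  ] ctr-ee [ -8.06   3.06 -13.62]
1749 z 0.06969235797115506 gaps [(np.float64(17.144121510445306), np.float64(43.18727917351308))] ends 4.748529389229078 62.96418530837089 x [-6.31  7.38] slope 5.2185242835158565
```

View pics/fwrist.png

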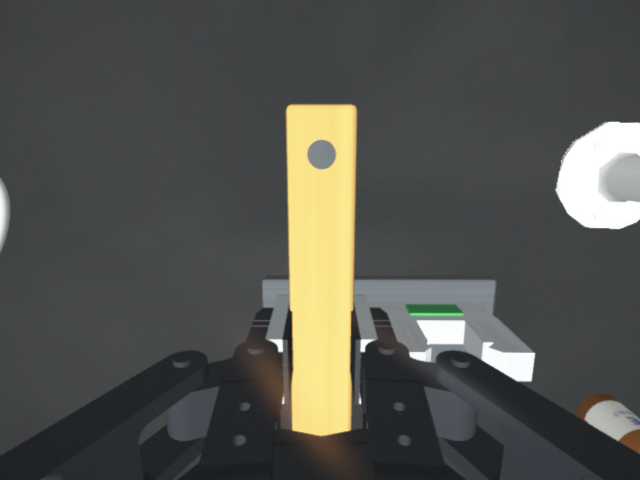

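```bash
python3 -m handwheel '[[0.01,0.06,-0.1,0,0,0,1],[0,0,-0.15,0,0,0,1],[0,0,-0.1,0,0,0,1],[0,0,0,0,0,0,1]]'
python3 -m handwheel '[[0,0,-0.03,0,0,0,1],[0,0,0,0,0,0,1]]'
```

```text
time: 11.97
ee_pos: [0.5263, -0.4195, 0.0971]
ee_rot: [-0.026, 0.077, 0.997, 0.003]
wrist_force: [-0.1, 0.2, -2.8]
gripper_width: 0.237
time: 12.13
ee_pos: [0.5268, -0.4204, 0.0972]
ee_rot: [-0.025, 0.077, 0.997, 0.002]
wrist_force: [-0.4, -0.7, -3.2]
gripper_width: 0.233
```

```bash
python3 view.py g wrist; python3 rel.py gwrist|head -1
```

```text
[-0.7805  0.6145  0.1305  1.1277 -0.0289 -0.6253] [-0.4232 -0.6945 -3.2021]
ctr [ 519.03 -417.41   83.6 ] in gauge x,y mm -38.08366398734553 -27.197492053245433 pitch 0.006713535698222304 yaw rel gauge 0.21919751619913974 n [ -0.03  -0.1  100.  ] ctr-ee [ -7.79   3.03 -13.63]
```

```bash
python3 -m handwheel '[[-0.01,-0.05,0,0,0,0,1],[0,0,-0.03,0,0,0,1],[0,0,0,0,0,0,1]]'
python3 -m handwheel '[[0,0,-0.03,0,0,0,1],[0,0,0,0,0,0,1]]'
python3 -m handwheel '[[0,0,-0.02,0,0,0,1],[0,0,0,0,0,0,1]]'
```

```text
time: 12.43
ee_pos: [0.5264, -0.423, 0.0964]
ee_rot: [-0.025, 0.078, 0.997, 0.002]
wrist_force: [-0.2, -0.9, -2.9]
gripper_width: 0.232
time: 12.6
ee_pos: [0.5263, -0.4228, 0.095]
ee_rot: [-0.025, 0.078, 0.997, 0.002]
wrist_force: [0.4, 0.4, -1.7]
gripper_width: 0.236
time: 12.77
ee_pos: [0.5263, -0.4228, 0.0949]
ee_rot: [-0.025, 0.077, 0.997, 0.002]
wrist_force: [-1.2, 1.1, 0.0]
gripper_width: 0.234
```

Contact has started: the force has gone from -2.7 N to 0. Pressing slightly more.

```bash
python3 -m handwheel '[[0,0,-0.02,0,0,0,1],[0,0,0,0,0,0,1]]'
python3 -m handwheel '[[0,0,-0.02,0,0,0,1],[0,0,0,0,0,0,1],[0,0,0,0,0,0,1]]'
python3 view.py i wrist side; python3 rel.py iwrist|head -1
python3 -c "
import cv2
p=cv2.imread('pics/iside.png');cv2.imwrite('pics/isidez.png',cv2.resize(p[230:390,240:400],None,fx=3.6,fy=3.6,interpolation=cv2.INTER_CUBIC))"
```

```text
time: 12.93
ee_pos: [0.5263, -0.4228, 0.0947]
ee_rot: [-0.025, 0.077, 0.997, 0.002]
wrist_force: [-2.7, 2.6, 4.8]
gripper_width: 0.236
time: 13.18
ee_pos: [0.5263, -0.4228, 0.0946]
ee_rot: [-0.024, 0.077, 0.997, 0.002]
wrist_force: [-4.1, 2.8, 8.8]
gripper_width: 0.236
[-0.7834  0.6172  0.1283  1.1213 -0.0293 -0.6278] [-4.1291  2.8009  8.7988]
ctr [ 518.48 -419.65   80.86] in gauge x,y mm -38.27632087487374 -29.504504347968336 pitch 0.40534006434672276 yaw rel gauge 0.36062330240661566 n [ -0.67   0.27 100.  ] ctr-ee [ -7.83   3.16 -13.69]
```

View pics/isidez.png

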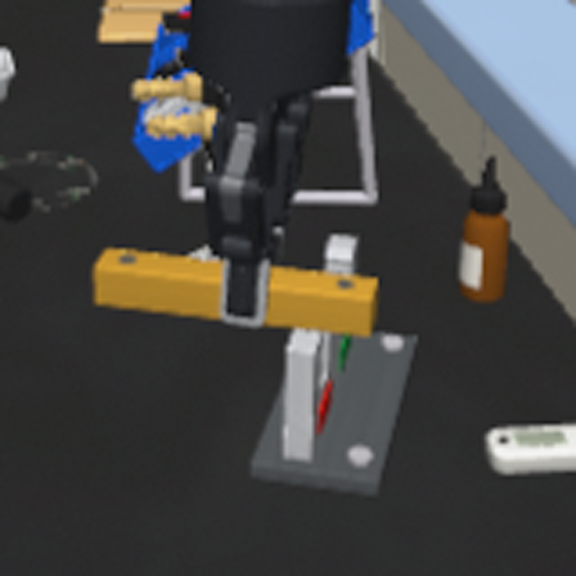

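It was stopped on the red gap: about 11 N press, level, 0.2 mm off the middle. Lift off and carry it to the pad.

```bash
python3 -m handwheel '[[0,0,0.1,0,0,0,1],[0,0,0.3,0,0,0,1],[0,0,0.6,0,0,0,1],[0,0,0.8,0,0,0,1],[0,0,0.8,0,0,0,1]]'
python3 -m handwheel '[[0,0,0.8,0,0,0,1],[0,0,0.8,0,0,0,1],[0,0,0.6,0,0,0,1],[-0.05,0.4,0.3,0,0,0.06,1],[-0.09,0.8,0.1,0,0,0.12,1]]'
python3 -m handwheel '[[-0.09,0.83,0,0,0,0.12,1],[-0.09,0.83,0,0,0,0.12,1],[-0.09,0.83,0,0,0,0.12,1],[-0.09,0.83,0,0,0,0.12,1],[-0.09,0.83,0,0,0,0.12,1]]'
python3 -m handwheel '[[-0.09,0.83,0,0,0,0.12,1],[-0.09,0.83,0,0,0,0.12,1],[-0.09,0.83,0,0,0,0.12,1],[-0.09,0.83,0,0,0,0.12,1],[-0.09,0.83,0,0,0,0.12,1]]'
```

```text
time: 13.7
ee_pos: [0.526, -0.4222, 0.1972]
ee_rot: [-0.026, 0.077, 0.997, 0.003]
wrist_force: [1.0, -1.2, -3.0]
gripper_width: 0.235
time: 14.12
ee_pos: [0.5215, -0.3777, 0.3029]
ee_rot: [-0.023, 0.07, 0.997, -0.0]
wrist_force: [-0.2, 0.6, -1.6]
gripper_width: 0.233
time: 14.53
ee_pos: [0.5019, -0.2065, 0.3006]
ee_rot: [-0.025, 0.038, 0.999, 0.001]
wrist_force: [1.1, 0.8, -2.2]
gripper_width: 0.231
time: 14.95
ee_pos: [0.4837, -0.0407, 0.3007]
ee_rot: [-0.025, 0.008, 1.0, 0.001]
wrist_force: [0.8, 1.0, -3.2]
gripper_width: 0.235
```

```bash
python3 -m handwheel '[[-0.09,0.83,0,0,0,0.12,1],[-0.09,0.83,0,0,0,0.12,1],[-0.09,0.83,0,0,0,0.12,1],[-0.09,0.83,0,0,0,0.12,1],[-0.09,0.83,0,0,0,0.12,1]]'
python3 -m handwheel '[[-0.09,0.83,0,0,0,0.12,1],[-0.09,0.83,-0.3,0,0,0.12,1],[-0.07,0.6,-0.5,0,0,0.12,1],[-0.05,0.4,-0.5,0,0,0.1,1],[0,0.1,-0.3,0,0,0,1]]'
python3 -m handwheel '[[0,0,0,0,0,0,1],[0,0,0,0,0,0,1]]'
python3 view.py j wrist scene
python3 - <<'E'
from bar import *
np.set_printoptions(precision=4,suppress=True)
s,p,d=load("jwrist");ctr,a,n=barpose(s,p,d);print("ctr",ctr,"yaw",np.degrees(np.arctan2(a[1],a[0])),"pitch",np.degrees(np.arcsin(a[2])),"n",n,"ee",s["ee_pos"])
E
```

```text
time: 15.37
ee_pos: [0.4655, 0.1251, 0.3008]
ee_rot: [-0.025, -0.022, 0.999, -0.0]
wrist_force: [0.8, 0.7, -2.1]
gripper_width: 0.238
time: 15.78
ee_pos: [0.4526, 0.2363, 0.2347]
ee_rot: [-0.026, -0.047, 0.999, -0.001]
wrist_force: [-0.4, 0.0, -3.4]
gripper_width: 0.237
time: 15.95
ee_pos: [0.4536, 0.2338, 0.2362]
ee_rot: [-0.026, -0.045, 0.999, -0.001]
wrist_force: [1.0, 0.1, -0.8]
gripper_width: 0.237
[ 0.3124  0.2333 -0.1045  1.2836  0.0111  0.2219] [ 0.9826  0.0578 -0.8043]
ctr [0.4445 0.2347 0.2227] yaw 5.19505886861739 pitch -0.07410754947969603 n [ 0.0013 -0.      1.    ] ee [0.4536 0.2338 0.2362]
```

View pics/jwrist.png

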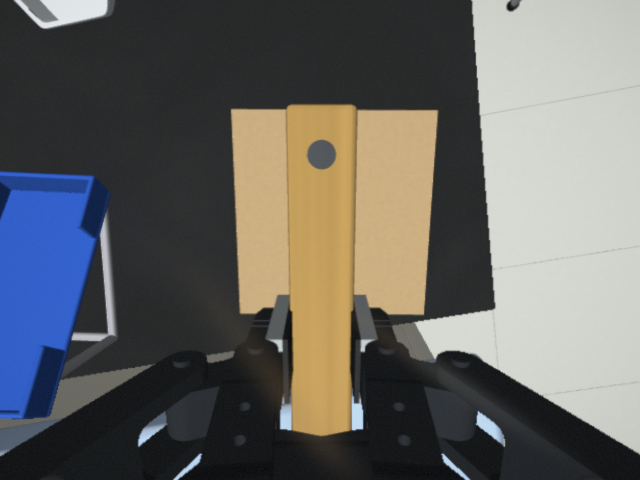

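The pad corners in view are about (232,109), (438,111), (424,314) and (240,315). Rechecking the pad centre.

```bash
python3 - <<'E'
from h import *
s,p,d=load("jwrist");Q=plane("wrist",[(232,109),(438,111),(424,314),(240,315)],.005,s)[:,:2];print(Q,Q.mean(0))
E
python3 -m handwheel '[[0.02,0.1,-0.6,0,0,0,1],[0,0.08,-0.9,0,0,0,1],[0,0,-0.9,0,0,0,1],[0,0,-0.9,0,0,0,1],[0,0,-0.6,0,0,0,1]]'
python3 -m handwheel '[[0,0,-0.4,0,0,0,1],[0,0,-0.3,0,0,0,1],[0,0,0,0,0,0,1],[0,0,0,0,0,0,1]]'
python3 view.py k wrist
python3 - <<'E'
from bar import *
np.set_printoptions(precision=4,suppress=True)
s,p,d=load("kwrist");ctr,a,n=barpose(s,p,d);print("ctr",ctr,"yaw",np.degrees(np.arctan2(a[1],a[0])),"pitch",np.degrees(np.arcsin(a[2])),"n",n,"ee",s["ee_pos"])
E
```

```text
[[0.36109695 0.14912628]
 [0.34691664 0.32289903]
 [0.52999642 0.33865434]
 [0.54703047 0.16419413]] [0.44626012 0.24371844]
time: 16.47
ee_pos: [0.4554, 0.2398, 0.0791]
ee_rot: [-0.025, -0.044, 0.999, -0.001]
wrist_force: [-0.3, 0.1, -2.5]
gripper_width: 0.238
time: 16.8
ee_pos: [0.4562, 0.2403, 0.0534]
ee_rot: [-0.025, -0.044, 0.999, -0.001]
wrist_force: [0.8, 0.1, -3.0]
gripper_width: 0.236
[ 0.3225  0.384  -0.3777  0.8571  0.0119  0.2347] [ 0.7832  0.0945 -3.0246]
ctr [0.4456 0.2298 0.0581] yaw 5.091716718905434 pitch 23.617505884000416 n [-0.1999  0.9436  0.2638] ee [0.4562 0.2403 0.0534]
```

View pics/kwrist.png

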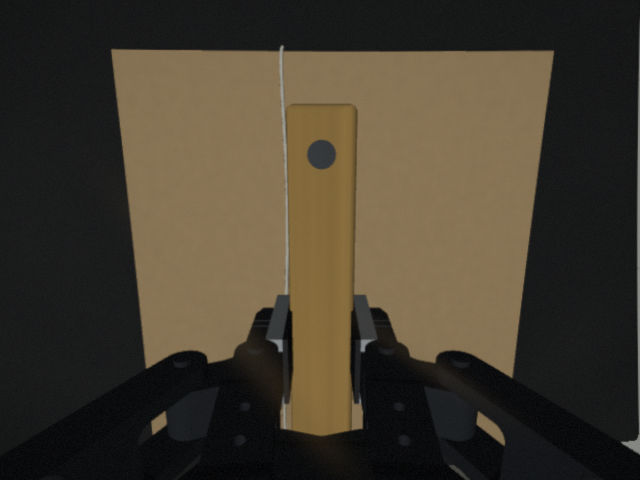

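The bar sits inside the pad in this view. The pad's colour corrupts the mask fit here, so I'm relying on the fixed grasp offset. Lowering gently until contact.

```bash
python3 -m handwheel '[[0,0,-0.2,0,0,0,1],[0,0,-0.2,0,0,0,1],[0,0,-0.12,0,0,0,1],[0,0,0,0,0,0,1],[0,0,0,0,0,0,1]]'
python3 -m handwheel '[[0,0,-0.04,0,0,0,1],[0,0,0,0,0,0,1]]'
python3 -m handwheel '[[0,0,-0.03,0,0,0,1],[0,0,0,0,0,0,1]]'
```

```text
time: 17.27
ee_pos: [0.4551, 0.2407, 0.0315]
ee_rot: [-0.025, -0.044, 0.999, -0.001]
wrist_force: [-0.2, 0.3, -2.8]
gripper_width: 0.238
time: 17.43
ee_pos: [0.4557, 0.2409, 0.0303]
ee_rot: [-0.025, -0.044, 0.999, -0.001]
wrist_force: [0.3, 0.6, -2.1]
gripper_width: 0.233
time: 17.6
ee_pos: [0.4559, 0.241, 0.0294]
ee_rot: [-0.025, -0.044, 0.999, -0.001]
wrist_force: [-1.0, 0.2, -1.2]
gripper_width: 0.233
```

```bash
python3 -m handwheel '[[0,0,-0.02,0,0,0,1],[0,0,0,0,0,0,1]]'
python3 -m handwheel '[[0,0,-0.02,0,0,0,1],[0,0,0,0,0,0,1]]'
```

```text
time: 17.77
ee_pos: [0.4559, 0.241, 0.0294]
ee_rot: [-0.024, -0.044, 0.999, -0.001]
wrist_force: [-1.8, -1.3, 6.2]
gripper_width: 0.234
time: 17.93
ee_pos: [0.4559, 0.241, 0.0294]
ee_rot: [-0.024, -0.044, 0.999, -0.001]
wrist_force: [-3.7, -2.3, 12.9]
gripper_width: 0.239
```

```bash
python3 -m handwheel '[[0,0,0.03,0,0,0,1],[0,0,0,0,0,0,0.45],[0,0,0,0,0,0,0.3],[0,0,0,0,0,0,0.1],[0,0,0,0,0,0,-0.1]]'
python3 -m handwheel '[[0,0,0,0,0,0,-0.1],[0,0,0,0,0,0,-0.1]]'
python3 -m handwheel '[[0,0,0.1,0,0,0,-0.1],[0,0,0.3,0,0,0,-0.1],[0,0,0.6,0,0,0,-0.1],[0,0,0.8,0,0,0,-0.1],[0,0,0.8,0,0,0,-0.1]]'
python3 -m handwheel '[[0,0,0.8,0,0,0,-0.1],[0,0,0.8,0,0,0,-0.1],[0,0,0.6,0,0,0,-0.1],[0,0,0,0,0,0,-0.1],[0,0,0,0,0,0,-0.1]]'
python3 view.py l wrist scene
python3 - <<'E'
from h import *
np.set_printoptions(precision=4,suppress=True)
s,p,d=load("lscene");C=cloud("scene",d);H,S,V=cv2.split(cv2.cvtColor(p,cv2.COLOR_RGB2HSV))
bt=(H<20)&(S>120)&(V>40)&(V<200)&(d>0);z=np.zeros_like(bt);z[255:288,388:408]=1;print("bottle",np.median(C[bt&z],0))
E
```

```text
time: 18.35
ee_pos: [0.4557, 0.2409, 0.0286]
ee_rot: [-0.025, -0.044, 0.999, -0.001]
wrist_force: [0.1, -0.4, 0.4]
gripper_width: 0.545
time: 18.52
ee_pos: [0.4556, 0.2408, 0.0286]
ee_rot: [-0.025, -0.044, 0.999, -0.001]
wrist_force: [-0.0, -0.5, -1.0]
gripper_width: 0.548
time: 18.93
ee_pos: [0.4547, 0.2405, 0.1334]
ee_rot: [-0.026, -0.044, 0.999, -0.001]
wrist_force: [0.6, 0.3, 0.5]
gripper_width: 0.551
time: 19.35
ee_pos: [0.4566, 0.2412, 0.2225]
ee_rot: [-0.023, -0.044, 0.999, -0.0]
wrist_force: [0.1, 0.8, -1.1]
gripper_width: 0.548
[ 0.3239  0.2455 -0.1223  1.2473  0.0119  0.2347] [ 0.0525  0.7591 -1.0915]
bottle [ 0.6506 -0.2712  0.0426]
```

View pics/lwrist.png

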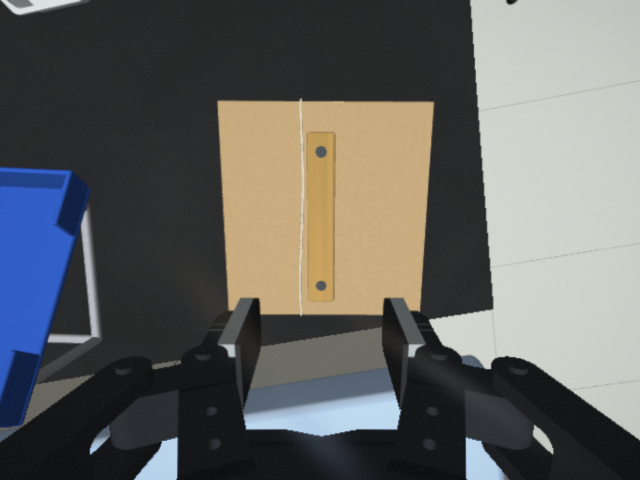

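View pics/lscene.png

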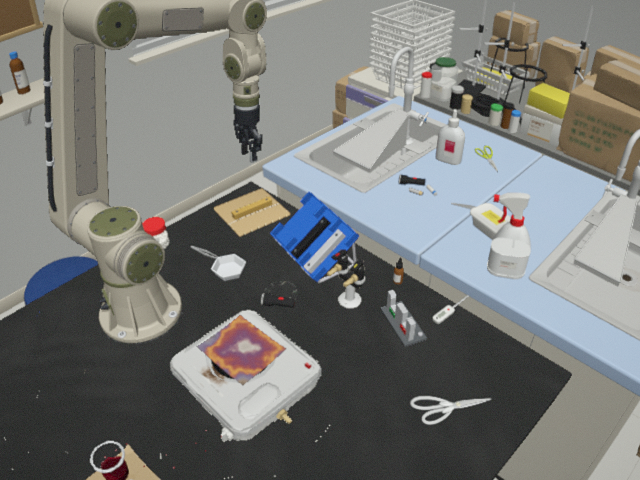

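The bar lies flat and fully on the pad (px 307–335 by 132–301, pad 219–433 by 100–316). The gripper is clear, the other two bars are in the bin and the bottle is in place. Handing in.

```bash
python3 -c "
from station import arm
print(arm.hand_in())"
```

```text
the job is handed in; nothing more can be done
None
```

I took the brass bar out of the bin, checked it on both gaps of the gauge, laid it on the pad and handed the job in at about 19.5 s. The hand-in gives no verdict, so what follows is from my own measurements.

- **Wide gap (green):** the bar went in level with no side force. Its centre was 15.8 mm below the jaws' top edge and about 0.5 mm off the gap's middle.
- **Narrow gap (red):** the bar was stopped with its centre 11 mm above the edge, level and 0.2 mm off the middle. I pressed with about 11 N.
- **Pad:** I lowered the bar until it touched (about 15 N) and opened the gripper. The last picture shows it lying fully inside the pad, with the gripper well clear.
- **Other objects:** the aluminium and black bars look unmoved in the last picture; I did not measure them again. The bottle measured within about 1.5 mm of where it stood at the start.

Two things did not go as planned:

- **Grasp:** joint 3 nearly reached its limit, so I gripped about 9 mm up the slope from the bar's centre and tilted 3° less than the slope.
- **Last position check:** just above the pad, the colour-based measurement of the bar failed because the pad is a similar colour. I lowered it using the grip offset measured earlier and the force reading.

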